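# Fill the jar with nuts through the funnel

## Task

Draw the bin of four nuts out of its bay by the pull at its front, set it down on the bench clear of the rack and let go. Then take it by its two sides and tip it over its low front so that all four nuts go through the funnel into the jar, leaving jar and funnel standing as they are, and put the empty bin down upright on the bench.

Things in the scene. Friction and masses are not known exactly. Their poses are not given: they have to be found in the camera images.
- rack: Grey bin rack fixed on the bench to the robot's right, 114 x 87 x 70 mm: one open-topped bay 75 mm wide, slick inside, without a floor; side walls 6 mm thick, 58 mm high, rear wall 70 mm high. Its open front looks to the robot's left, give or take some degrees. Origin on the bench in the middle of the bay; x axis from the open front (wall ends at -50 mm) to the rear wall (+58 to +64 mm), z up.
- nut_bin: Grey plastic bin with the four nuts, in the bay (4.5 mm play each side), 0.11 to 0.22 kg empty. Origin mid underside of its body, x from front to rear, z up. Body 110 long (x -55 to +55), 66 wide; side walls 3 mm thick, 50 high (40 ahead of x = -15), rear wall 50 high. Slick floor 3 mm up; from x = -13 a slick 28-degree ramp climbs to the low front edge. Slides easily on the bench.
- jar: Open clear plastic jar with a grey base ring, loose on the bench to the robot's left, between vice and parts case or farther left, 0.3 to 0.6 kg. Outer diameter 80 mm, inner 70 mm, 95 mm high, inner floor 6 mm above its underside. Origin at the centre of its underside, z up.
- funnel: Wide aluminium funnel, 0.12 kg, standing loose in the jar's mouth: spout 62 mm outside, 56 mm inside, reaching 22 mm in the jar; a collar rests on the jar's rim; the slick cone widens to a mouth of 122 mm inside, 128 mm outside, its rim 139 mm above the bench. Origin on the axis at the lower end of the spout, 66 mm below the rim, z up.
- nut_0: One of four equal steel hexagon nuts, 24 x 27 x 13 mm, 35 g, lying flat in the bin. Origin at the centre of one flat face, z along the bore.
- nut_1: One of four equal steel hexagon nuts, 24 x 27 x 13 mm, 35 g, lying flat in the bin. Origin at the centre of one flat face, z along the bore.
- nut_2: One of four equal steel hexagon nuts, 24 x 27 x 13 mm, 35 g, lying flat in the bin. Origin at the centre of one flat face, z along the bore.
- nut_3: One of four equal steel hexagon nuts, 24 x 27 x 13 mm, 35 g, lying flat in the bin. Origin at the centre of one flat face, z along the bore.
- bin_lip (a point): Middle of the nut bin's low front edge, 62 mm wide, at x = -55 mm, 27 mm above the underside. The nuts slide out over it when the bin is tipped front down well beyond 45 degrees; 65 to 75 degrees is sure.
- bin_pull (a point): Top of the nut bin's pull, at x = -72 mm, 24 mm above its underside: a solid upright tab in the middle of the front, below the front edge, 12 mm thick (along y), reaching from x = -55 to -89 mm and down to 2 mm above the bench. It can be pinched from above.

How it is judged:
On the way, in this order (a step that is already met when the one before it is completed fails the run):
1. the bin with the nuts stands on the bench, drawn out clear of the rack, and has been let go (x of nut_bin in the frame of rack below -0.11 m and height (world z) of nut_bin below 0.006 m and angle between nut_bin's own z axis and vertical below 0.08 rad and contact force between the fingers and nut_bin below 0.05 N and linear speed of nut_bin below 0.02 m/s), for 0.2 s.
2. all four nuts are in the jar (horizontal distance between each of nut_0, nut_1, nut_2, nut_3 and jar below 0.036 m and z of nut_0 in the frame of jar between 0 and 0.068 m and z of nut_1 in the frame of jar between 0 and 0.068 m and z of nut_2 in the frame of jar between 0 and 0.068 m and z of nut_3 in the frame of jar between 0 and 0.068 m), for 0.2 s.
At the end, for the whole second after the job is handed in: All four nuts lie in the jar below the spout; jar upright on the bench (within 0.1 rad), funnel seated in its mouth (within 12 mm of its axis, raised under 7 mm, within 0.15 rad); the emptied bin upright on the bench (within 0.1 rad), let go, at rest (all of step 2 and angle between each of jar, nut_bin's own z axis and vertical below 0.1 rad and height (world z) of jar below 0.006 m and horizontal distance between funnel and jar below 0.012 m and z of funnel in the frame of jar below 0.08 m and angle between funnel's own z axis and vertical below 0.15 rad and height (world z) of nut_bin below 0.008 m and linear speed of each of nut_bin, jar below 0.02 m/s); the robot touches nothing.
It fails at once if the jar is knocked over or nearly so (tilted more than 0.35 rad) (angle between jar's own z axis and vertical above 0.35 rad).
It also fails if it takes over 67 s, if anything falls off the work surface, if the arm or the gripper's body presses on something with over 40 N, if the wrist force passes 120 N, or if a joint passes its speed limit or range.

## Robot

A 7-joint arm with a two-finger parallel gripper is mounted at the origin on a cart in front of the work surface, level with it; the furniture and walls round the work are solid. World frame = base frame: x ahead of the robot, y to its left, z up, the work surface at z = 0. Lengths are in m, angles in rad, forces in N, time in s.
With the tool pointing down it reaches from about 0.425 to 0.925 m from the base axis. Payload 6.8 kg.
Tool frame: the origin (TCP) lies at the very end of the fingers, on their centre line; the grasp point (between the pads) lies 19 mm behind it; y points along the fingers, x is the direction in which the jaws open and shut, and the axes are right-handed (so a half turn about y gives the same grasp; the last joint's range is limited). The gripper opens to 85 mm and grips with 20 to 120 N. Pads are 22 mm wide; open, the fingers measure 114 mm over their backs; the gripper's body (76 mm by 85 mm) begins 54 mm behind the grasp point. The pads swing forward as they close: fully open they stand 13 mm farther back than shut.
Start: joints at [-1.353, 0.477, 0.022, 1.555, -0.011, 1.109, -0.083], TCP at [0.216, 0.64, 0.231] pointing down, gripper open.
Joint ranges: [-2.96, 2.96], [-0.34, 2.1], [-1.41, 1.46], [0.24, 2.44], [-1.37, 4.51], [0.17, 1.92], [-2.96, 2.96]. Speed limits (rad/s): [2.39, 2.39, 3.14, 3.14, 3.14, 3.14, 3.14].

## Interface

Orientations are given as a rotation vector (axis times angle).
In Python, from bench import r, imaging gives the robot as it stands.
- The arm moves only by the shell command python3 -m jog 'ROWS' [FORCE]. ROWS is text: rows parted by semicolons, each of 7 numbers parted by spaces: the turn, a rotation vector about the tool's x, y, z in degrees, then the shift along the tool's x, y, z in mm, then the opening, from 0 (shut) to 1 (fully open). A call has exactly 5 rows; each row shifts and turns the commanded pose from where the row before left it, along the tool's axes as they then stand; what a row does not reach is not made up. A row lasts 1/12 s, in which the tool goes at most 41.7 mm and 7.16 degrees, less where a joint would pass 70% of its speed; a pose out of reach is approached as far as the arm can. A call with a gripper value outside its range is refused whole. The fingers move at their own pace and stop on an object; FORCE is the grip in N (left out, the last holds). Time passes only in rows, so rows that do not move let the fingers close, or fill a call up. It gives the time, the measured TCP pose, the force and the opening at its end, in the units of the state.
- r.get_obs(): the state, without advancing time (a new reading comes with each control period).
- imaging.grab_frame(name): name is "side" or "top"; returns a dict with "color" (480x640x3 uint8, red, green, blue), "z_map" (480x640 float32, m along the optical axis (not along the pixel's ray), 0 where there is no reading), "fx", "fy", "cx", "cy" (pixels), "k1" (the pictures are not rectified: a ray, as slopes to the right and down, at radius r is drawn at 1 + k1 r^2 times it, then the intrinsics apply), "world_to_cam" (4x4, takes a point from world to camera coordinates). Camera axes: x right, y up, looking along -z (the intrinsics and any distortion apply to the point x, -y, -z); pixel columns grow to the right and rows downward; lengths in m; the calibration is good to about 2 mm. A picture is of the moment at which its call begins.
- r.hand_in(): hands the job in, once; it reports no verdict.
The state is a dict: "clock": time; "joints": joint angles; "qvel": joint speeds; "tau": joint torques, N m; "tcp_pos": TCP position; "orientation": TCP orientation; "contact_force": force on the tool from outside, world axes, zero at the start; "moment": the same for the moment, N m; "grip_width": finger opening in m.
Only numpy, scipy, OpenCV 4.12 (cv2) and the standard library are available. Lean on these libraries where they do the work, as an engineer would, in place of code of your own. Each camera call takes 0.05 s, during which the arm holds its last target.

## Working session

There is one attempt and no reset: what is moved stays moved. The work goes in short steps, Python scripts to look and compute and a shell command to move; the robot and the scene stay as the last step left them, time stands still between calls to the robot, and variables do not carry over. Pictures are saved under pics/ and viewed, and the job is handed in when it is done.

```bash
ls; mkdir -p pics; cat > h.py <<'E'
import numpy as np, cv2
from bench import r, imaging
from scipy.spatial.transform import Rotation as R
def shot(name,fn):
    f=imaging.grab_frame(name)
    cv2.imwrite('pics/'+fn+'.png',f['color'][:,:,::-1]); np.savez('pics/'+fn+'.npz',**f); return f
def load(fn): 
    f=np.load('pics/'+fn+'.npz'); return {k:f[k] for k in f.files}
def pts(f,uv,z=None):
    uv=np.atleast_2d(np.array(uv,float))
    K=np.array([[f['fx'],0,f['cx']],[0,f['fy'],f['cy']],[0,0,1]],float)
    d=np.stack([(uv[:,0]-f['cx'])/f['fx'],(uv[:,1]-f['cy'])/f['fy']],1); s=d.copy()
    for _ in range(20): s=d/(1+f['k1']*(s**2).sum(1,keepdims=True))
    T=np.linalg.inv(f['world_to_cam'])
    dirs=np.c_[s[:,0],-s[:,1],-np.ones(len(s))]
    if z is None:
        zz=f['z_map'][uv[:,1].round().astype(int),uv[:,0].round().astype(int)]
        return (dirs*zz[:,None])@T[:3,:3].T+T[:3,3]
    D=dirs@T[:3,:3].T
    return T[:3,3]+D*((z-T[2,3])/D[:,2])[:,None]
def cloud(f):
    v,u=np.mgrid[0:480,0:640]; uv=np.c_[u.ravel(),v.ravel()]
    p=pts(f,uv); ok=f['z_map'].ravel()>0
    p[~ok]=np.nan
    return p.reshape(480,640,3)
def crop(fn,u0,v0,w,h,s,out):
    im=cv2.imread('pics/'+fn+'.png')[v0:v0+h,u0:u0+w]; cv2.imwrite('pics/'+out+'.png',cv2.resize(im,None,fx=s,fy=s,interpolation=cv2.INTER_CUBIC))
def st():
    o=r.get_obs(); M=R.from_rotvec(o['orientation']).as_matrix()
    print('t',round(o['clock'],2),'tcp',np.round(o['tcp_pos'],4),'w',round(o['grip_width'],4),'F',np.round(o['contact_force'],1)); print(np.round(M,3)); print('q',np.round(o['joints'],3)); return o,M
E
python3 - <<'E'
from h import *
st()
for n in('side','top'): f=shot(n,n+'0'); print(n,f['fx'],f['cx'],f['k1'],np.linalg.inv(f['world_to_cam']).round(3))
E
```

```text
pics
t 0.0 tcp [0.2159 0.6389 0.2303] w 0.0854 F [ 0.1 -0.1  1. ]
[[ 0.32  -0.    -0.947]
 [ 0.947 -0.002  0.32 ]
 [-0.002 -1.    -0.   ]]
q [-1.353  0.478  0.022  1.556 -0.012  1.109 -0.083]
side 471.2845989625273 321.0001989364833 0.011500510899411738 [[ 0.908  0.324 -0.266  0.229]
 [-0.419  0.673 -0.609 -0.488]
 [-0.019  0.665  0.747  0.823]
 [ 0.     0.     0.     1.   ]]
top 461.78329515405954 313.0604365093754 -0.07022746161694012 [[-0.009  0.992 -0.127  0.341]
 [-1.    -0.011 -0.011  0.094]
 [-0.012  0.127  0.992  1.096]
 [ 0.     0.     0.     1.   ]]
```

View pics/side0.png

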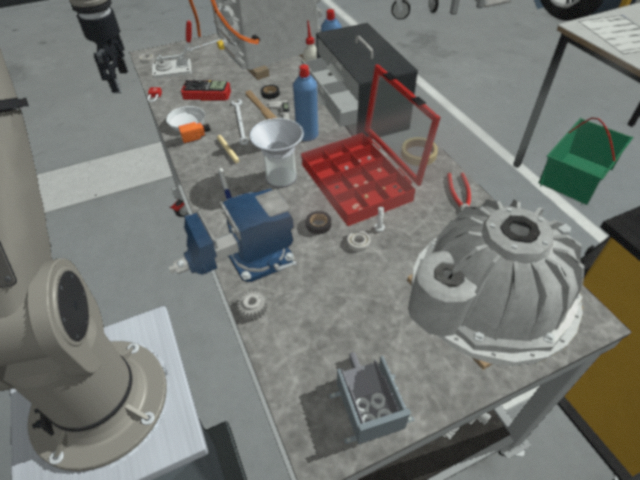

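View pics/top0.png

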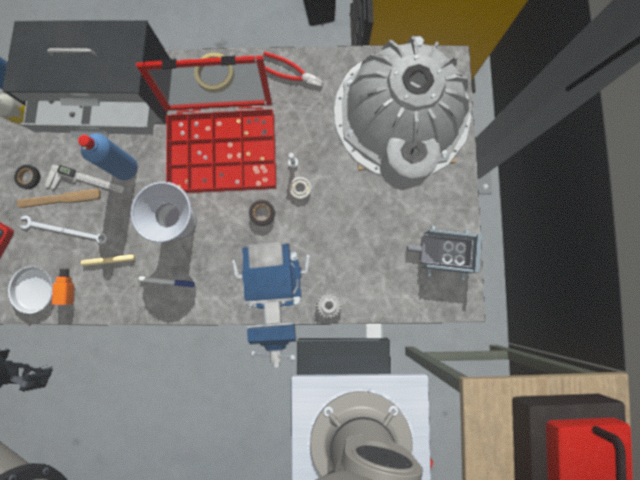

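```bash
python3 - <<'E'
from h import *
crop('top0',390,215,110,80,7,'c1'); crop('side0',300,340,130,110,6,'c2'); crop('top0',110,160,110,110,5,'c3')
f=load('top0');P=cloud(f)
for n,(u,v) in dict(funrimL=(131,211),R=(190,212),T=(160,182),B=(160,240)).items(): print(n,pts(f,[(u,v)],0.139).round(3))
E
```

```text
funrimL [[0.521 0.493 0.139]]
R [[0.517 0.365 0.139]]
T [[0.584 0.432 0.139]]
B [[0.458 0.428 0.139]]
```

View pics/c1.png

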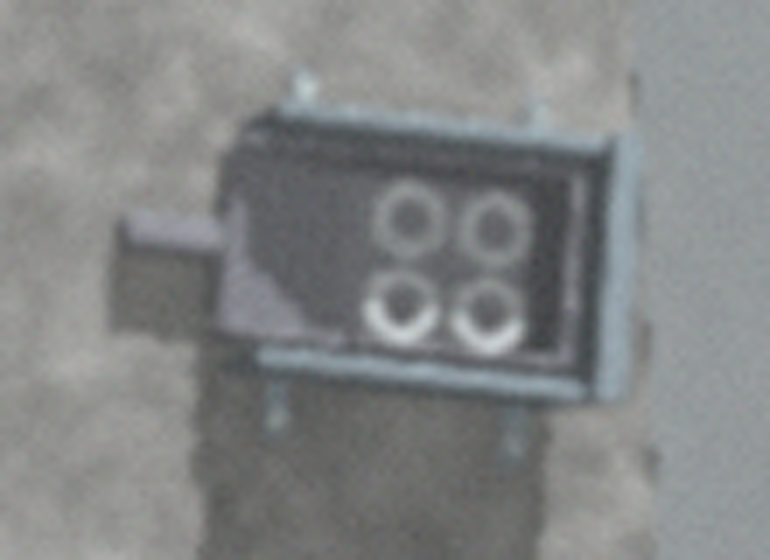

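View pics/c2.png

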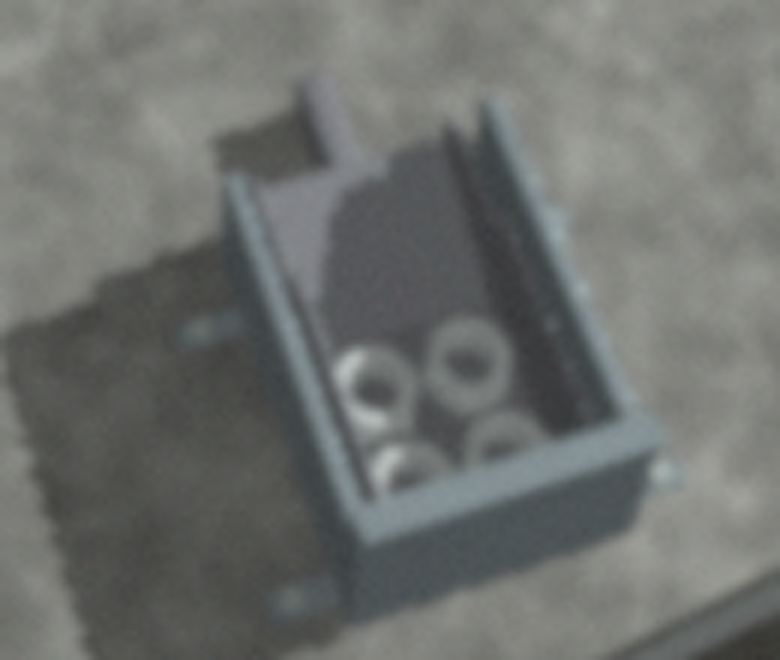

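View pics/c3.png

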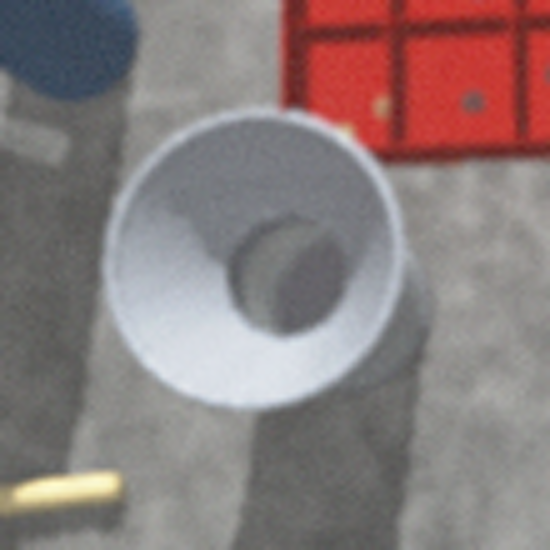

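```bash
python3 - <<'E'
from h import *
f=load('top0')
def c(u,v): return (390+(u+.5)/7-.5,215+(v+.5)/7-.5)
a=pts(f,[c(122,228),c(225,238)],.024); print('tab',a.round(4))
u=pts(f,[c(275,112),c(605,146)],.058); l=pts(f,[c(258,356),c(590,388)],.058)
print(u.round(4),l.round(4))
for p in (a,u,l): d=p[1]-p[0]; print(np.degrees(np.arctan2(d[1],d[0])),np.linalg.norm(d[:2]))
rw=pts(f,[c(625,135),c(614,400)],.070); print('rear',rw.round(4)); d=rw[1]-rw[0]; print(np.degrees(np.arctan2(d[1],d[0])))
s=load('side0')
def c2(u,v): return (300+(u+.5)/6-.5,340+(v+.5)/6-.5)
b=pts(s,[c2(318,85),c2(350,165)],.024); print('side tab',b.round(4)); d=b[1]-b[0]; print(np.degrees(np.arctan2(d[1],d[0])))
w=pts(s,[c2(490,98),c2(625,420)],.058); w2=pts(s,[c2(237,180),c2(360,530)],.058);print(w.round(4),w2.round(4))
E
```

```text
tab [[ 0.4493 -0.1137  0.024 ]
 [ 0.4456 -0.1481  0.024 ]]
[[ 0.4832 -0.1583  0.058 ]
 [ 0.4709 -0.2661  0.058 ]] [[ 0.404  -0.1496  0.058 ]
 [ 0.3923 -0.257   0.058 ]]
-96.22018930029381 0.034588781246864306
-96.5191308644403 0.10847393835702619
-96.2228417103252 0.1080737623181552
rear [[ 0.4729 -0.2686  0.07  ]
 [ 0.3878 -0.2605  0.07  ]]
174.56196206798413
side tab [[ 0.4466 -0.1209  0.024 ]
 [ 0.4431 -0.1488  0.024 ]]
-97.12673753244077
[[ 0.4813 -0.162   0.058 ]
 [ 0.4668 -0.2614  0.058 ]] [[ 0.4022 -0.1534  0.058 ]
 [ 0.3877 -0.2569  0.058 ]]
```

```bash
cat >> h.py <<'E'
def sim(p,M,rows):
    p=np.array(p,float);M=np.array(M)
    for (n,row) in rows:
        for _ in range(n):
            M=M@R.from_rotvec(np.radians(row[:3])).as_matrix(); p=p+M@np.array(row[3:6])/1e3
    return p,M
E
python3 - <<'E'
from h import *
o,M=st(); p=o['tcp_pos']
def show(rows):
    q,m=p,M
    for r_ in rows:
        for k in range(0,r_[0],5):
            q,m=sim(q,m,[(min(5,r_[0]-k),r_[1])]); print(q.round(3),'R',np.hypot(*q[:2]).round(3),'jaw az',np.degrees(np.arctan2(m[1,0],m[0,0])).round(1))
show([(25,(0,3.1,0,-7,0,-38,1))])
print(); show([(25,(0,3.1,0,-5,2,-36,1))])
E
```

```text
t 0.1 tcp [0.2159 0.639  0.2305] w 0.0853 F [-0.6 -0.   0.4]
[[ 0.32  -0.    -0.947]
 [ 0.947 -0.002  0.32 ]
 [-0.002 -1.    -0.   ]]
q [-1.353  0.478  0.022  1.556 -0.011  1.109 -0.083]
[0.367 0.519 0.231] R 0.636 jaw az 55.8
[0.48  0.364 0.231] R 0.603 jaw az 40.3
[0.548 0.183 0.231] R 0.578 jaw az 24.8
[ 0.565 -0.009  0.231] R 0.565 jaw az 9.3
[ 0.53  -0.198  0.232] R 0.566 jaw az -6.2

[0.363 0.533 0.221] R 0.645 jaw az 55.8
[0.476 0.391 0.211] R 0.616 jaw az 40.3
[0.547 0.225 0.201] R 0.591 jaw az 24.8
[0.571 0.045 0.191] R 0.573 jaw az 9.3
[ 0.546 -0.135  0.182] R 0.563 jaw az -6.2
```

```bash
python3 -m jog '0 3.1 0 -9 0 -36 1;0 3.1 0 -9 0 -36 1;0 3.1 0 -9 0 -36 1;0 3.1 0 -9 0 -36 1;0 3.1 0 -9 0 -36 1' 30; python3 -c "
from h import *
o,M=st(); np.savez('o1.npz',**o)"
python3 -m jog '0 3.1 0 -9 0 -36 1;0 3.1 0 -9 0 -36 1;0 3.1 0 -9 0 -36 1;0 3.1 0 -9 0 -36 1;0 3.1 0 -9 0 -36 1'; python3 -c "
from h import *
o,M=st(); np.savez('o2.npz',**o)"
```

```text
clock: 0.52
tcp_pos: [0.3612, 0.5219, 0.2308]
orientation: [-1.435, -0.757, 0.758]
contact_force: [1.0, 0.3, 1.1]
grip_width: 0.0855
t 0.52 tcp [0.3612 0.5219 0.2308] w 0.0855 F [1.  0.3 1.1]
[[ 0.564 -0.    -0.826]
 [ 0.826 -0.001  0.564]
 [-0.001 -1.    -0.   ]]
q [-1.154  0.412  0.122  1.664 -0.055  1.07  -0.044]
clock: 0.93
tcp_pos: [0.4685, 0.3711, 0.231]
orientation: [-1.501, -0.548, 0.549]
contact_force: [-0.2, -0.5, 0.8]
grip_width: 0.0855
t 0.93 tcp [0.4685 0.3711 0.231 ] w 0.0855 F [-0.2 -0.5  0.8]
[[ 0.764 -0.    -0.645]
 [ 0.645 -0.     0.764]
 [-0.    -1.    -0.   ]]
q [-0.954  0.354  0.231  1.76  -0.092  1.039  0.011]
```

```bash
python3 -m jog '0 3.1 0 -9 0 -36 1;0 3.1 0 -9 0 -36 1;0 3.1 0 -9 0 -36 1;0 3.1 0 -9 0 -36 1;0 3.1 0 -9 0 -36 1'; python3 -c "
from h import *
o,M=st(); np.savez('o3.npz',**o)"
python3 -m jog '0 3.1 0 -9 0 -36 1;0 3.1 0 -9 0 -36 1;0 3.1 0 -9 0 -36 1;0 3.1 0 -9 0 -36 1;0 3.1 0 -9 0 -36 1'; python3 -c "
from h import *
o,M=st(); np.savez('o4.npz',**o)"
```

```text
clock: 1.35
tcp_pos: [0.5316, 0.1973, 0.231]
orientation: [-1.544, -0.338, 0.338]
contact_force: [0.3, 0.1, -0.4]
grip_width: 0.0853
t 1.35 tcp [0.5316 0.1973 0.231 ] w 0.0853 F [ 0.3  0.1 -0.4]
[[ 0.909 -0.    -0.417]
 [ 0.417 -0.     0.909]
 [-0.    -1.    -0.   ]]
q [-0.749  0.308  0.351  1.838 -0.123  1.017  0.083]
clock: 1.77
tcp_pos: [0.5459, 0.013, 0.2311]
orientation: [-1.567, -0.126, 0.126]
contact_force: [0.2, -0.5, 0.1]
grip_width: 0.0858
t 1.77 tcp [0.5459 0.013  0.2311] w 0.0858 F [ 0.2 -0.5  0.1]
[[ 0.987 -0.    -0.16 ]
 [ 0.16  -0.     0.987]
 [-0.    -1.    -0.   ]]
q [-0.532  0.281  0.48   1.891 -0.152  1.005  0.174]
```

```bash
python3 -m jog '0 3.1 0 -20 10 -29 1;0 3.1 0 -20 10 -29 1;0 3.1 0 -20 10 -29 1;0 3.1 0 -20 10 -29 1;0 3.1 0 -20 10 -29 1'; python3 -c "
from h import *
o,M=st(); np.savez('o5.npz',**o)"
python3 - <<'E'
from h import *
from scipy.optimize import least_squares
import itertools
D=[np.load(f'o{i}.npz') for i in range(1,6)]
def fk(x,q):
    # x: base yaw, d1,a?..., 
    off=x[0]; d1,d3,d5,d7,e1,e2,ty=x[1:8]
    s=sg
    T=np.eye(4)
    def rz(a):
        global_=np.eye(4); global_[:3,:3]=R.from_euler('z',a).as_matrix(); return global_
    def ry(a):
        g=np.eye(4); g[:3,:3]=R.from_euler('y',a).as_matrix(); return g
    def tr(x,y,z):
        g=np.eye(4); g[:3,3]=x,y,z; return g
    T=rz(off)@rz(s[0]*q[0])@tr(0,0,d1)@ry(q[1])@rz(s[1]*q[2])@tr(e1,0,d3)@ry(q[3])@tr(-e2,0,0)@rz(s[2]*q[4])@tr(0,0,d5)@ry(q[5])@rz(s[3]*q[6])@tr(0,0,d7)@rz(ty)
    # flange z -> tool y ; flange frame: x-> tool x
    A=np.eye(4); A[:3,:3]=np.array([[1,0,0],[0,0,-1],[0,1,0]]).astype(float)  # tool x=fx, tool y=fz, tool z=-fy
    return T@A
best=[]
for sg in itertools.product([-1,1],repeat=4):
    def res(x):
        o=[]
        for d in D:
            T=fk(x,d['joints']); o+=list((T[:3,3]-d['tcp_pos'])*10); o+=list((T[:3,:3]-R.from_rotvec(d['orientation']).as_matrix()).ravel())
        return np.array(o)
    for ty in (0,np.pi/2,np.pi,-np.pi/2):
        s=least_squares(res,[0,.3,.4,.4,.2,0,0,ty]); best.append((s.cost,sg,s.x.round(3)))
best.sort(key=lambda b:b[0])
for b in best[:5]: print(b)
E
```

```text
clock: 2.18
tcp_pos: [0.4533, -0.1364, 0.1808]
orientation: [-1.569, 0.087, -0.087]
contact_force: [-0.5, 0.1, 0.2]
grip_width: 0.0855
t 2.18 tcp [ 0.4533 -0.1364  0.1808] w 0.0855 F [-0.5  0.1  0.2]
[[ 0.994  0.     0.11 ]
 [-0.11  -0.     0.994]
 [ 0.    -1.    -0.   ]]
q [-0.354  0.228  0.597  2.107 -0.169  0.852  0.232]
(np.float64(0.0007857472052187455), (-1, -1, -1, -1), array([-0.087, 20.596,  0.505,  0.502, 20.546,  0.023, -0.035,  3.055]))
(np.float64(0.000785747205218863), (-1, -1, -1, -1), array([-0.087, 20.596,  0.505,  0.502, 20.546,  0.023, -0.035, -3.228]))
(np.float64(0.0007857472052514462), (-1, -1, -1, -1), array([-0.087, 20.597,  0.505,  0.502, 20.546,  0.023, -0.035,  3.055]))
(np.float64(0.2064147181510425), (-1, -1, -1, 1), array([-0.087, 20.596,  0.505,  0.502, 20.546,  0.023, -0.035,  2.873]))
(np.float64(0.2064147181510646), (-1, -1, -1, 1), array([-0.087, 20.596,  0.505,  0.502, 20.546,  0.023, -0.035, -3.411]))
```

```bash
python3 -m jog '0 0 0 -8 20 5.6 1;0 0 0 0 30 0 .6;0 0 0 0 30 0 .6;0 0 0 0 30 0 .6;0 0 0 0 20 0 .6'; python3 -c "
from h import *
st(); shot('side','s1'); shot('top','t1'); crop('s1',260,300,150,120,5,'c4'); crop('t1',370,200,130,100,6,'c5')"
```

```text
clock: 2.6
tcp_pos: [0.4457, -0.1283, 0.0489]
orientation: [-1.569, 0.086, -0.082]
contact_force: [0.7, 0.4, -0.3]
grip_width: 0.0509
t 2.6 tcp [ 0.4457 -0.1283  0.0489] w 0.0509 F [ 0.7  0.4 -0.3]
[[ 0.994 -0.003  0.107]
 [-0.107  0.     0.994]
 [-0.003 -1.    -0.   ]]
q [-0.229  0.456  0.458  2.213 -0.382  0.549  0.411]
```

View pics/c4.png

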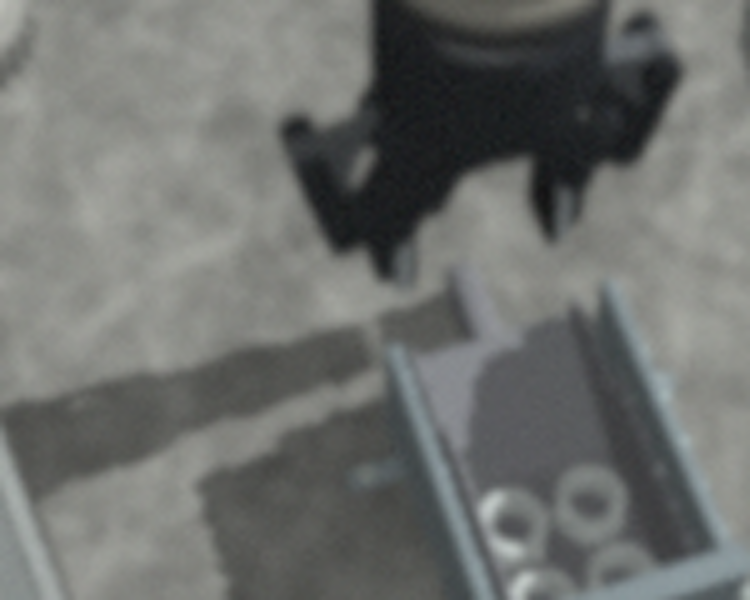

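View pics/c5.png

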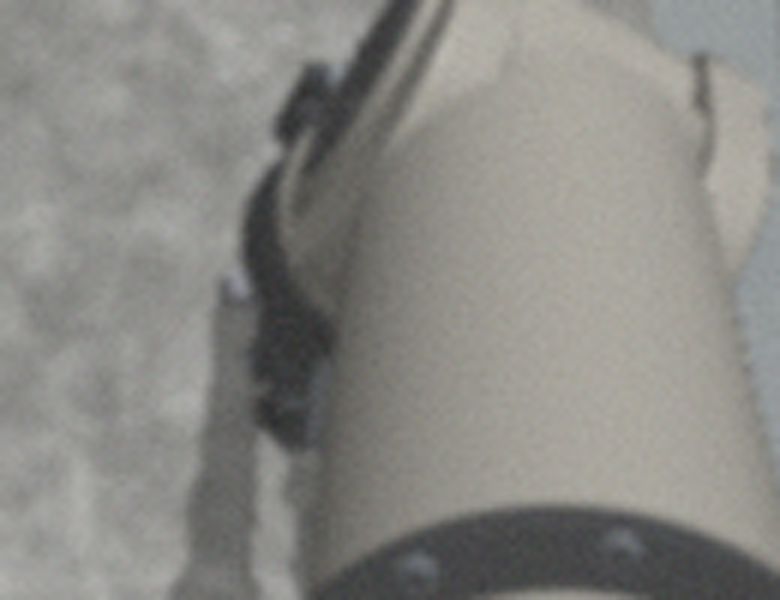

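```bash
python3 -m jog '0 0 0 0 20 0 .6;0 0 0 0 20 0 .6;0 0 0 0 5 0 .6;0 0 0 0 0 0 0;0 0 0 0 0 0 0' 40; python3 -m jog '0 0 0 0 0 0 0;0 0 0 0 0 0 0;0 0 0 0 0 0 0;0 0 0 0 0 0 0;0 0 0 0 0 0 0';python3 -c "
from h import *
st()"
```

```text
clock: 3.12
tcp_pos: [0.4476, -0.1288, 0.0073]
orientation: [-1.569, 0.084, -0.085]
contact_force: [-0.8, -0.1, -0.0]
grip_width: 0.0281
clock: 3.53
tcp_pos: [0.4477, -0.1288, 0.0076]
orientation: [-1.569, 0.083, -0.086]
contact_force: [-1.7, 0.5, 7.1]
grip_width: 0.0108
t 3.53 tcp [ 0.4477 -0.1288  0.0076] w 0.0108 F [-1.7  0.5  7.1]
[[ 0.994  0.002  0.108]
 [-0.108  0.     0.994]
 [ 0.002 -1.     0.   ]]
q [-0.164  0.536  0.383  2.222 -0.451  0.455  0.47 ]
```

```bash
python3 -m jog '0 0 0 0 -2 5 0;0 0 0 0 0 15 0;0 0 0 0 0 15 0;0 0 0 0 0 15 0;0 0 0 0 0 15 0';python3 -c "
from h import *
st()"; python3 -m jog '0 0 0 0 0 15 0;0 0 0 0 0 15 0;0 0 0 0 0 15 0;0 0 0 0 0 15 0;0 0 0 0 0 15 0';python3 -c "
from h import *
st()"
```

```text
clock: 3.95
tcp_pos: [0.4542, -0.0629, 0.0088]
orientation: [-1.569, 0.084, -0.085]
contact_force: [0.3, -1.5, -2.6]
grip_width: 0.0112
t 3.95 tcp [ 0.4542 -0.0629  0.0088] w 0.0112 F [ 0.3 -1.5 -2.6]
[[ 0.994  0.001  0.107]
 [-0.107  0.     0.994]
 [ 0.001 -1.     0.   ]]
q [-0.32   0.529  0.395  2.237 -0.463  0.451  0.34 ]
clock: 4.37
tcp_pos: [0.4622, 0.0118, 0.0088]
orientation: [-1.569, 0.084, -0.085]
contact_force: [0.3, -0.7, -1.6]
grip_width: 0.0113
t 4.37 tcp [0.4622 0.0118 0.0088] w 0.0113 F [ 0.3 -0.7 -1.6]
[[ 0.994  0.     0.107]
 [-0.107  0.     0.994]
 [ 0.    -1.     0.   ]]
q [-0.493  0.535  0.409  2.23  -0.477  0.459  0.191]
```

```bash
python3 -m jog '0 0 0 10 0 12 0;0 0 0 10 0 12 0;0 0 0 10 0 12 0;0 0 0 0 1.5 0 0;0 0 0 0 0 0 0';python3 -m jog '0 0 0 0 0 0 .6;0 0 0 0 0 0 .6;0 0 0 0 0 0 .6;0 0 0 0 0 0 .6;0 0 0 0 0 0 .6';python3 -c "
from h import *
st()"; python3 -m jog '0 0 0 0 -25 0 .6;0 0 0 0 -35 0 .6;0 0 0 0 -35 0 .6;0 0 0 0 -35 0 .6;0 0 0 0 -5 0 1'; python3 -c "
from h import *
st(); shot('side','s2'); shot('top','t2')"
```

```text
clock: 4.78
tcp_pos: [0.4979, 0.0454, 0.0077]
orientation: [-1.567, 0.079, -0.085]
contact_force: [0.9, 2.0, 3.6]
grip_width: 0.0107
clock: 5.2
tcp_pos: [0.4953, 0.0426, 0.0068]
orientation: [-1.569, 0.086, -0.085]
contact_force: [0.1, -0.4, 0.1]
grip_width: 0.0515
t 5.2 tcp [0.4953 0.0426 0.0068] w 0.0515 F [ 0.1 -0.4  0.1]
[[ 0.994 -0.001  0.108]
 [-0.108 -0.     0.994]
 [-0.001 -1.    -0.   ]]
q [-0.545  0.578  0.42   2.151 -0.48   0.503  0.132]
clock: 5.62
tcp_pos: [0.4986, 0.0428, 0.1466]
orientation: [-1.566, 0.08, -0.091]
contact_force: [-0.0, 0.3, 0.2]
grip_width: 0.0617
t 5.62 tcp [0.4986 0.0428 0.1466] w 0.0617 F [-0.   0.3  0.2]
[[ 0.994  0.007  0.109]
 [-0.109  0.002  0.994]
 [ 0.007 -1.     0.003]]
q [-0.72   0.339  0.621  2.085 -0.278  0.789 -0.038]
```

View pics/s2.png

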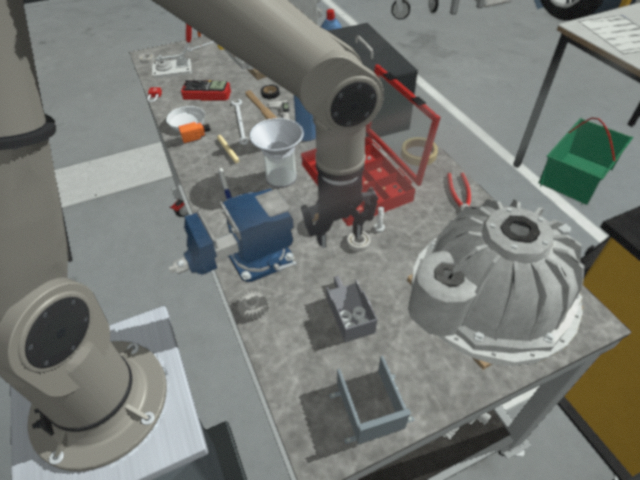

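View pics/t2.png

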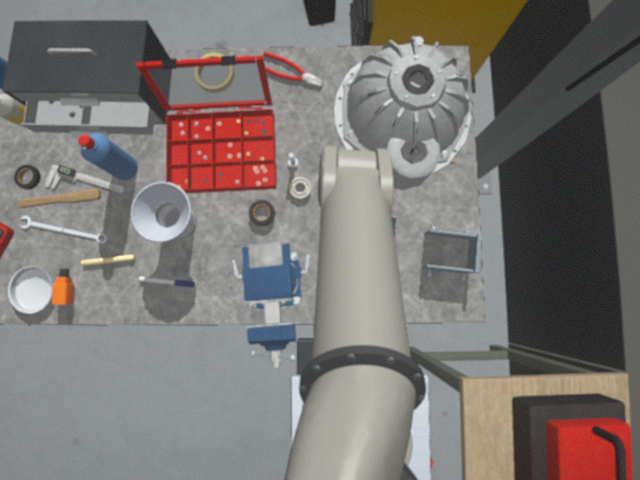

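```bash
python3 -c "
from h import *
crop('s2',310,265,80,80,9,'c6')"
```

```text
(no output)
```

View pics/c6.png

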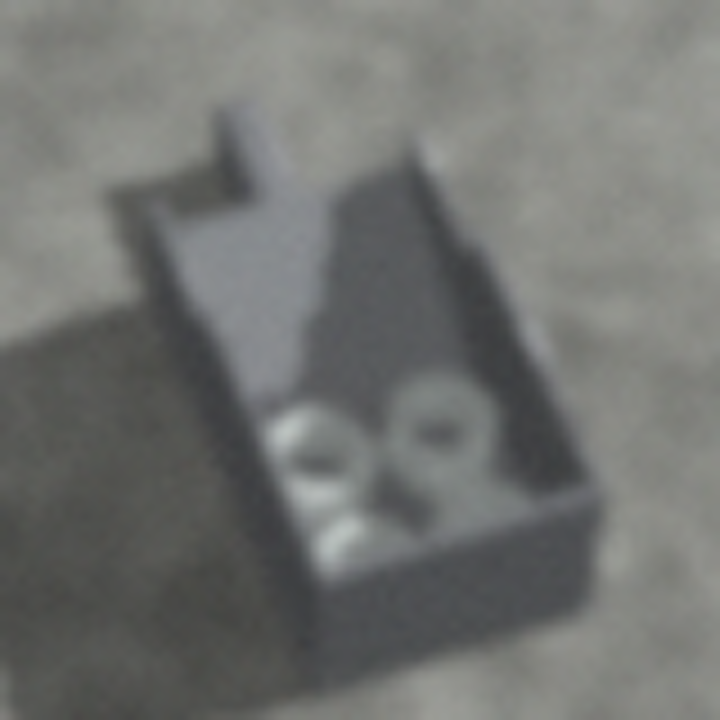

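```bash
python3 - <<'E'
from h import *
s=load('s2')
def c(u,v): return (310+(u+.5)/9-.5,265+(v+.5)/9-.5)
w=pts(s,[c(600,487),c(316,585)],.05); print('rear corners',w.round(4)); d=w[0]-w[1]; print('y az',np.degrees(np.arctan2(d[1],d[0])),np.linalg.norm(d), w.mean(0))
t=pts(s,[c(233,105),c(275,180)],.024); print('tab',t.round(4)); d=t[1]-t[0]; print(np.degrees(np.arctan2(d[1],d[0])))
b=pts(s,[c(590,610),c(315,690)],.0); print('bottom',b.round(4), b.mean(0))
m=t[0]; v=w.mean(0)-t[0]; print('x az',np.degrees(np.arctan2(v[1],v[0])),np.linalg.norm(v[:2]))
e=pts(s,[c(485,252)],.05); v=w[0]-e[0]; print('side',e,np.degrees(np.arctan2(v[1],v[0])),np.linalg.norm(v))
E
```

```text
rear corners [[ 0.5138 -0.0868  0.05  ]
 [ 0.449  -0.0823  0.05  ]]
y az -4.030097502377209 0.06500162087859268 [ 0.48140527 -0.08453744  0.05      ]
tab [[0.4967 0.0551 0.024 ]
 [0.496  0.0314 0.024 ]]
-91.74931561650563
bottom [[ 0.5148 -0.0875  0.    ]
 [ 0.4513 -0.0793  0.    ]] [ 0.48305609 -0.08337931  0.        ]
x az -96.25148291710782 0.14049377597476934
side [[ 0.52047504 -0.0231059   0.05      ]] -95.95778407584764 0.06406173074431097
```

```bash
python3 -m jog '-6 0 0 0 -10 -10 1;-6 0 0 0 -10 -10 1;-6 0 0 0 0 -10 1;-6 0 0 0 0 0 1;0 0 0 0 0 0 1'; python3 -c "
from h import *
o,M=st(); np.savez('o6.npz',**o)"
cat > kin.py <<'E'
from h import *
from scipy.optimize import least_squares
def H(Rm=None,t=None):
    g=np.eye(4)
    if Rm is not None: g[:3,:3]=Rm
    if t is not None: g[:3,3]=t
    return g
rz=lambda a:H(R.from_euler('z',-a).as_matrix()); ry=lambda a:H(R.from_euler('y',a).as_matrix()); tr=lambda *t:H(None,t)
A=H(np.array([[1,0,0],[0,0,-1],[0,1,0]],float))
def chain(x,q):
    off,d1,d3,d5,d7,e1,e2,ty=x
    E=rz(-off)@rz(q[0])@tr(0,0,d1)@ry(q[1])@rz(q[2])@tr(e1,0,d3)
    W=E@ry(q[3])@tr(-e2,0,0)@rz(q[4])@tr(0,0,d5)
    return E,W,W@ry(q[5])@rz(q[6])@tr(0,0,d7)@rz(-ty)@A
fk=lambda x,q: chain(x,q)[2]
def fit(files):
    D=[np.load(f) for f in files]
    def res(x):
        o=[]
        for d in D:
            T=fk(x,d['joints']); o+=list((T[:3,3]-d['tcp_pos'])*10); o+=list((T[:3,:3]-R.from_rotvec(d['orientation']).as_matrix()).ravel())
        return np.array(o)
    s=least_squares(res,[-.087,.4,.5,.5,.35,.023,.035,3.05]); return s.x,s.cost
lo=np.array([-2.96,-.34,-1.41,.24,-1.37,.17,-2.96]);hi=np.array([2.96,2.1,1.46,2.44,4.51,1.92,2.96])
E
python3 - <<'E'
from kin import *
x,c=fit([f'o{i}.npz' for i in range(1,7)]); print(x.round(4),c); np.save('kx.npy',x)
E
```

```text
clock: 6.13
tcp_pos: [0.4922, 0.0186, 0.1623]
orientation: [-1.993, 0.102, -0.061]
contact_force: [-0.5, 1.2, 0.1]
grip_width: 0.0856
t 6.13 tcp [0.4922 0.0186 0.1623] w 0.0856 F [-0.5  1.2  0.1]
[[ 0.995 -0.044  0.089]
 [-0.099 -0.41   0.907]
 [-0.004 -0.911 -0.412]]
q [-1.022  0.462  0.787  2.033  0.091  0.932 -0.422]
[-0.094   0.3152  0.4705  0.4612  0.2806  0.0428  0.0043  3.049 ] 0.013896126242952231
```

```bash
cat >> kin.py <<'E'
GX,GT=5.,9.  # grasp: bin x (mm), TCP height above bin underside (mm)
def pose(phi,th,lip):
    """TCP pose so that bin front az phi (deg), tilt th (deg), lip at world point"""
    ph=np.radians(phi); f=np.array([np.cos(ph),np.sin(ph),0]); u=np.array([0,0,1.]); t=np.radians(th)
    bx=-(f*np.cos(t)-u*np.sin(t)); bz=f*np.sin(t)+u*np.cos(t); by=np.cross(bz,bx)
    B=np.c_[bx,by,bz]; org=np.array(lip)-B@np.array([-.055,0,.027])
    M=np.c_[by,-bz,-bx]  # tool x=bin y, tool y=-z, tool z=-x
    return org+B@np.array([GX,0,GT])/1e3,M,org
def ik(x,p,M,q0,n=12,rng=np.random.default_rng(0)):
    best=None
    for k in range(n):
        s0=np.clip(q0+ (rng.normal(size=7)*.5 if k else 0),lo+.05,hi-.05)
        def res(q):
            T=fk(x,q); return np.r_[(T[:3,3]-p)*10,(T[:3,:3]-M).ravel(),.003*(q-q0)]
        s=least_squares(res,s0,bounds=(lo+.02,hi-.02))
        if best is None or s.cost<best.cost: best=s
    T=fk(x,best.x); return best.x,np.linalg.norm(T[:3,3]-p),np.linalg.norm(T[:3,:3]-M)
E
python3 - <<'E'
from kin import *
x=np.load('kx.npy'); q=np.load('o6.npz')['joints']
for i in range(1,7):
    d=np.load(f'o{i}.npz'); T=fk(x,d['joints']); print(i,(T[:3,3]-d['tcp_pos']).round(4), np.degrees(R.from_matrix(T[:3,:3].T@R.from_rotvec(d['orientation']).as_matrix()).as_rotvec()).round(2))
F=np.array([.521,.429])
for phi in (84,105,125,140,160,180,200,220):
    f=np.array([np.cos(np.radians(phi)),np.sin(np.radians(phi))]); lip=np.r_[F-.02*f,.16]
    for th in (40,72):
        p,M,org=pose(phi,th,lip); s,e,r_=ik(x,p,M,q); E,W,T=chain(x,s)
        print(phi,th,'tcp',p.round(3),'q',s.round(2),'err',round(e,4),round(r_,4),'elbow',E[:3,3].round(2),'wrist',W[:3,3].round(2))
E
```

```text
1 [-0.0003 -0.0024  0.    ] [-0.   -0.08 -0.  ]
2 [0.0009 0.0002 0.0003] [-0.   -0.08 -0.  ]
3 [0.0026 0.0006 0.0008] [-0.   -0.08 -0.  ]
4 [ 0.003  -0.0016  0.0013] [-0.   -0.08 -0.  ]
5 [0.0064 0.002  0.0039] [ 0.   -0.08 -0.  ]
6 [-0.0109  0.0009 -0.0062] [-0.12  0.4  -2.22]
84 40 tcp [0.513 0.352 0.185] q [-1.29  0.85  0.66  1.35  0.03  1.55 -0.81] err 0.0 0.0 elbow [0.16 0.34 0.6 ] wrist [0.53 0.53 0.4 ]
84 72 tcp [0.515 0.374 0.212] q [-1.48  1.29  1.09  1.08  0.    1.9  -0.55] err 0.0032 0.102 elbow [0.12 0.44 0.42] wrist [0.52 0.63 0.31]
105 40 tcp [0.541 0.354 0.185] q [-1.35  0.8   0.66  1.45  0.18  1.33 -0.59] err 0.0 0.0 elbow [0.14 0.34 0.62] wrist [0.49 0.53 0.4 ]
105 72 tcp [0.535 0.375 0.212] q [-1.47  1.1   0.78  1.24  0.39  1.66 -0.62] err 0.0 0.0 elbow [0.11 0.42 0.5 ] wrist [0.47 0.63 0.3 ]
125 40 tcp [0.565 0.365 0.185] q [-1.39  0.74  0.65  1.56  0.31  1.09 -0.4 ] err 0.0 0.0 elbow [0.12 0.32 0.64] wrist [0.46 0.51 0.4 ]
125 72 tcp [0.553 0.383 0.212] q [-1.61  1.02  0.82  1.47  0.54  1.31 -0.6 ] err 0.0 0.0 elbow [0.05 0.41 0.54] wrist [0.4 0.6 0.3]
140 40 tcp 
[... 647 characters left out ...]
st [0.42 0.43 0.4 ]
180 72 tcp [0.577 0.429 0.212] q [-1.44  0.61  0.46  2.04  1.88  0.78 -1.23] err 0.0 0.0 elbow [0.09 0.29 0.68] wrist [0.31 0.43 0.3 ]
200 40 tcp [0.594 0.456 0.185] q [-1.11  0.48  0.32  1.89  0.69  0.2   0.42] err 0.0 0.0 elbow [0.14 0.21 0.71] wrist [0.42 0.39 0.4 ]
200 72 tcp [0.573 0.448 0.212] q [-1.02  0.51  0.1   2.16  2.51  0.82 -1.42] err 0.0 0.0 elbow [0.16 0.21 0.71] wrist [0.32 0.36 0.3 ]
220 40 tcp [0.58  0.479 0.185] q [-0.4   0.49 -0.46  1.91  1.13  0.19  0.48] err 0.0 0.0001 elbow [0.24 0.09 0.71] wrist [0.44 0.36 0.4 ]
220 72 tcp [0.564 0.465 0.212] q [-0.67  0.49 -0.13  2.2   3.14  0.8  -1.6 ] err 0.0 0.0001 elbow [0.22 0.14 0.71] wrist [0.36 0.29 0.3 ]
```

```bash
python3 -m jog '6 0 0 0 0 -8 1;6 0 0 0 0 -13 1;6 0 0 0 0 -13 1;6 0 0 0 0 -13 1;0 0 0 0 0 0 1'; python3 -c "
from h import *
o,M=st(); np.savez('o7.npz',**o)
T=np.array([.4875,-.0345,.009]); print('tool shift mm',M.T@(T-o['tcp_pos'])*1e3)"
```

```text
clock: 6.55
tcp_pos: [0.4862, -0.0405, 0.177]
orientation: [-1.563, 0.095, -0.1]
contact_force: [0.8, -1.0, 0.4]
grip_width: 0.0853
t 6.55 tcp [ 0.4862 -0.0405  0.177 ] w 0.0853 F [ 0.8 -1.   0.4]
[[ 0.992  0.004  0.124]
 [-0.124  0.005  0.992]
 [ 0.003 -1.     0.006]]
q [-0.614  0.273  0.681  2.085 -0.235  0.852  0.079]
tool shift mm [4.42321797e-02 1.68074395e+02 5.11007173e+00]
```

```bash
python3 -m jog '0 -1 0 0 25 4 1;0 0 0 0 30 0 1;0 0 0 0 30 0 1;0 0 0 0 5 0 1;0 0 0 0 0 0 1'; python3 -c "
from h import *
o,M=st(); np.savez('o8.npz',**o)
T=np.array([.4875,-.0345,.009]); print('tool shift mm',M.T@(T-o['tcp_pos'])*1e3)
shot('side','s3'); crop('s3',270,200,160,150,5,'c7')"
```

```text
clock: 6.97
tcp_pos: [0.486, -0.0273, 0.0844]
orientation: [-1.571, 0.076, -0.068]
contact_force: [0.3, -0.1, 0.0]
grip_width: 0.0854
t 6.97 tcp [ 0.486  -0.0273  0.0844] w 0.0854 F [ 0.3 -0.1  0. ]
[[ 0.996 -0.005  0.092]
 [-0.092 -0.001  0.996]
 [-0.005 -1.    -0.001]]
q [-0.534  0.435  0.572  2.148 -0.38   0.662  0.209]
tool shift mm [ 2.50477969 75.41026973 -6.96402727]
```

View pics/c7.png

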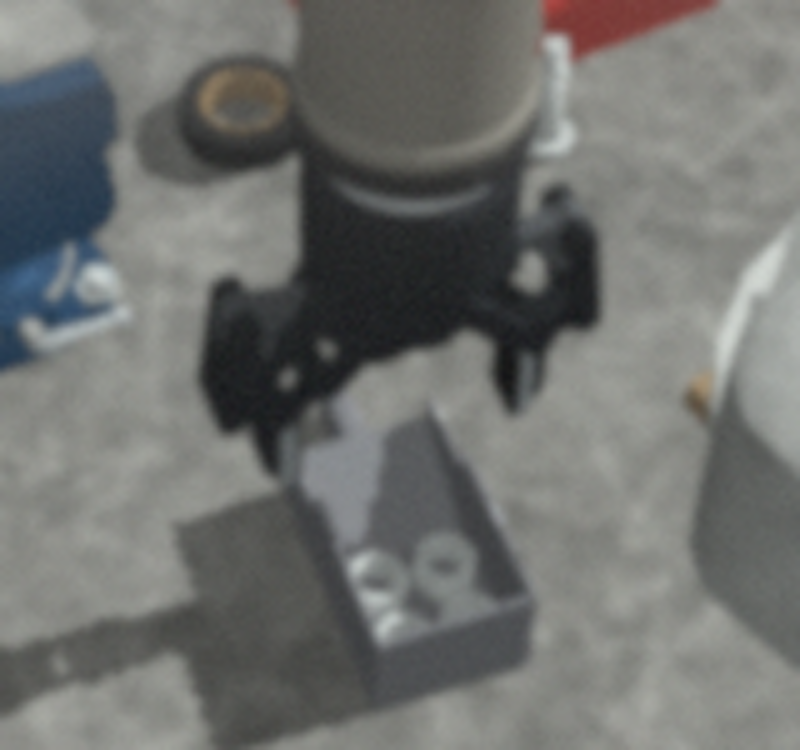

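```bash
python3 -m jog '0 .8 0 2 10 -7 1;0 0 0 0 10 0 1;0 0 0 0 0 0 1;0 0 0 0 0 0 1;0 0 0 0 0 0 1'; python3 -c "
from h import *
o,M=st()
T=np.array([.4875,-.0345,.009]); print('tool shift mm',M.T@(T-o['tcp_pos'])*1e3)
s=shot('side','s3b'); crop('s3b',290,220,110,110,7,'c8')"
```

```text
clock: 7.43
tcp_pos: [0.49, -0.0333, 0.0669]
orientation: [-1.569, 0.081, -0.082]
contact_force: [1.3, 0.7, -0.1]
grip_width: 0.0854
t 7.43 tcp [ 0.49   -0.0333  0.0669] w 0.0854 F [ 1.3  0.7 -0.1]
[[ 0.995  0.001  0.103]
 [-0.103  0.     0.995]
 [ 0.001 -1.     0.   ]]
q [-0.498  0.47   0.547  2.15  -0.416  0.623  0.241]
tool shift mm [-2.4282023  57.87115081 -1.47675973]
```

View pics/c8.png

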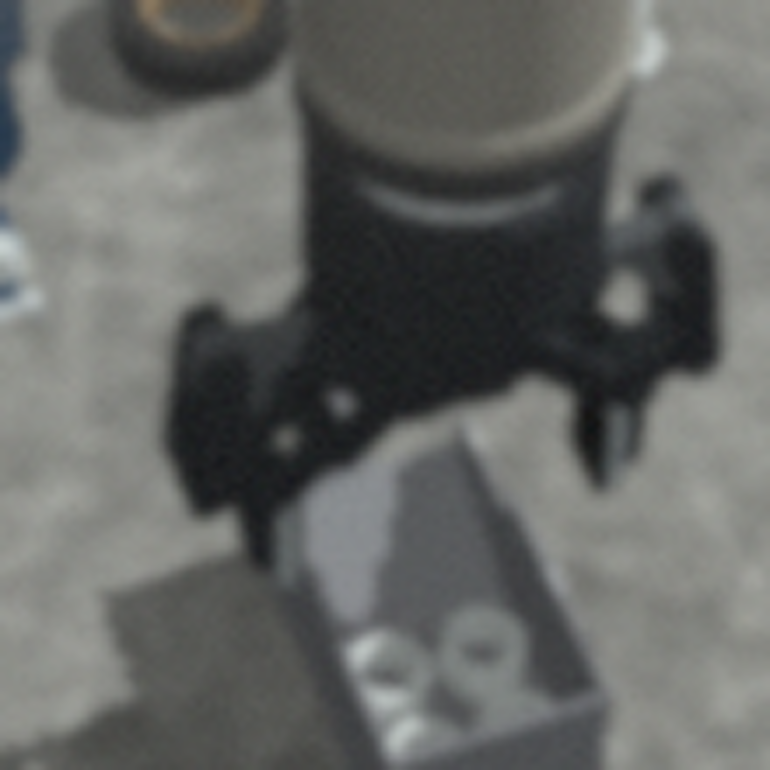

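```bash
python3 - <<'E'
from h import *
s=load('s3b')
c=lambda u,v:(290+(u+.5)/7-.5,220+(v+.5)/7-.5)
for z in (.067,.08): 
    p=pts(s,[c(298,585),c(592,488)],z); print(p.round(4),p.mean(0).round(4),np.linalg.norm(p[1]-p[0]))
w=pts(s,[c(607,700)],.05); print('rear right corner',w.round(4))
E
```

```text
[[ 0.4485 -0.0293  0.067 ]
 [ 0.5366 -0.0355  0.067 ]] [ 0.4925 -0.0324  0.067 ] 0.08836350200481657
[[ 0.4447 -0.0372  0.08  ]
 [ 0.5313 -0.0432  0.08  ]] [ 0.488  -0.0402  0.08  ] 0.08684457582658954
rear right corner [[ 0.513  -0.0886  0.05  ]]
```

```bash
python3 -m jog '0 0 0 -2.4 18 -1 1;0 0 0 0 20 0 1;0 0 0 0 16 0 1;0 0 0 0 4 0 1;0 0 0 0 0 0 1'; python3 -c "
from h import *
o,M=st()"
```

```text
clock: 7.9
tcp_pos: [0.4867, -0.0342, 0.0078]
orientation: [-1.569, 0.083, -0.08]
contact_force: [-0.3, -0.4, -0.1]
grip_width: 0.0853
t 7.9 tcp [ 0.4867 -0.0342  0.0078] w 0.0853 F [-0.3 -0.4 -0.1]
[[ 0.995 -0.002  0.104]
 [-0.104 -0.     0.995]
 [-0.002 -1.    -0.   ]]
q [-0.414  0.572  0.446  2.172 -0.51   0.499  0.321]
```

```bash
python3 -m jog '0 0 0 0 0 0 .5;0 0 0 0 0 0 .5;0 0 0 0 0 0 .5;0 0 0 0 0 0 .5;0 0 0 0 0 0 .5' 50; python3 -m jog '0 0 0 0 -5 0 .4;0 0 0 0 -15 0 .4;0 0 0 0 -20 0 .4;0 0 0 0 -20 0 .4;0 0 0 0 0 0 .4';  python3 -c "
from h import *
o,M=st()
s=shot('side','s4'); crop('s4',290,200,120,120,6,'c9')"
```

```text
clock: 8.32
tcp_pos: [0.4882, -0.0344, 0.0094]
orientation: [-1.569, 0.08, -0.084]
contact_force: [-1.0, -0.2, 6.8]
grip_width: 0.0653
clock: 8.73
tcp_pos: [0.4889, -0.0345, 0.0712]
orientation: [-1.568, 0.078, -0.086]
contact_force: [0.7, 0.3, -3.6]
grip_width: 0.0654
t 8.73 tcp [ 0.4889 -0.0345  0.0712] w 0.0654 F [ 0.7  0.3 -3.6]
[[ 0.995  0.005  0.104]
 [-0.104  0.001  0.995]
 [ 0.005 -1.     0.001]]
q [-0.505  0.46   0.558  2.154 -0.414  0.626  0.241]
```

View pics/c9.png

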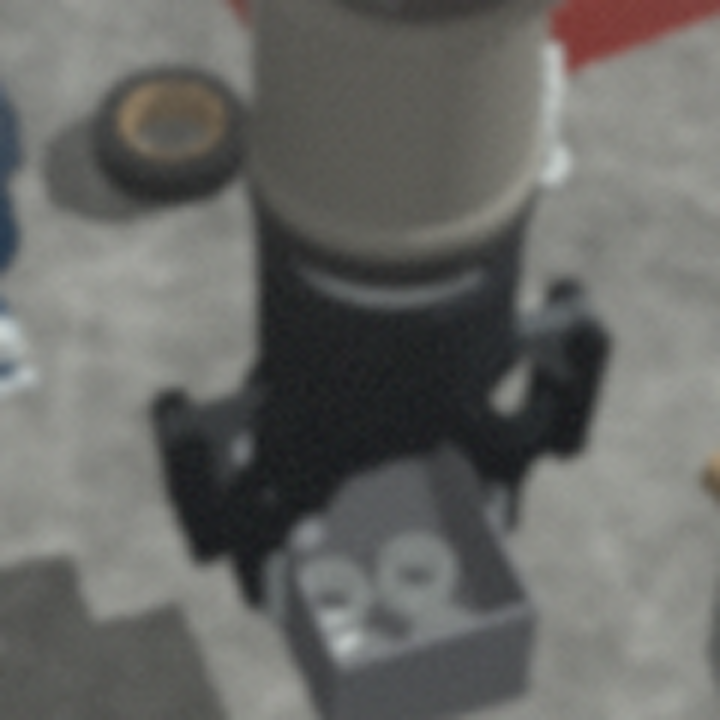

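```bash
cat >> kin.py <<'E'
F=np.array([.521,.429])
def tgt(phi,th,back,h):
    f=np.array([np.cos(np.radians(phi)),np.sin(np.radians(phi))]); return pose(phi,th,np.r_[F-back*f,h])[:2]
def need(o,M,p2,M2):
    rv=np.degrees(R.from_matrix(M.T@M2).as_rotvec()); print('turn (tool now)',rv.round(2),'shift(now axes)',(M.T@(p2-o)*1e3).round(1),'shift(target axes)',(M2.T@(p2-o)*1e3).round(1))
E
python3 - <<'E'
from kin import *
o,M=st(); p=o['tcp_pos']; p2,M2=tgt(125,0,.02,.225); print(p2); need(p,M,p2,M2)
rows=[(5,(0,-2,0,0,-25,15)),(10,(0,-3.1,0,7,-1,33))]
q,m=p,M
for n,r_ in rows:
    for k in range(0,n,5): q,m=sim(q,m,[(5,r_)]); print(q.round(3)); need(q,m,p2,M2)
E
```

```text
t 8.78 tcp [ 0.4883 -0.0341  0.0697] w 0.0654 F [-0.1  0.6 -3.3]
[[ 0.995  0.003  0.104]
 [-0.104  0.001  0.995]
 [ 0.003 -1.     0.001]]
q [-0.504  0.462  0.556  2.155 -0.416  0.624  0.243]
[0.56688611 0.36346784 0.207     ]
turn (tool now) [ 1.000e-02 -4.095e+01  2.100e-01] shift(now axes) [  37.4 -136.7  403.7] shift(target axes) [ 292.4 -137.3  280.6]
[0.488 0.041 0.195]
turn (tool now) [ 3.000e-02 -3.095e+01  2.000e-01] shift(now axes) [101.8 -11.7 316.4] shift(target axes) [249.9 -12.2 219. ]
[0.484 0.209 0.2  ]
turn (tool now) [  0.06 -15.45   0.2 ] shift(now axes) [130.1  -6.7 117.9] shift(target axes) [156.8  -7.1  79. ]
[0.435 0.37  0.205]
turn (tool now) [0.08 0.05 0.19] shift(now axes) [104.4  -1.7 -81. ] shift(target axes) [104.5  -2.2 -80.9]
```

```bash
python3 -m jog '0 -2 0 2 -20 8 .4;0 -2 0 6 -27 12 .4;0 -2 0 8 -27 15 .4;0 -2 0 10 -27 18 .4;0 -2 0 12 -24 24 .4'; python3 -m jog '0 -3 0 20 -3 28 .4;0 -3 0 20 -3 28 .4;0 -3 0 20 -3 28 .4;0 -3 0 20 -3 28 .4;0 -3 0 20 -3 28 .4'; python3 - <<'E'
from kin import *
o,M=st(); p=o['tcp_pos']; np.savez('o9.npz',**o); p2,M2=tgt(125,0,.02,.225); need(p,M,p2,M2)
E
```

```text
clock: 9.2
tcp_pos: [0.5257, 0.0413, 0.1938]
orientation: [-1.571, -0.054, 0.056]
contact_force: [1.2, -0.5, -3.6]
grip_width: 0.0656
clock: 9.62
tcp_pos: [0.6, 0.1984, 0.2067]
orientation: [-1.555, -0.261, 0.264]
contact_force: [1.0, -0.9, -3.3]
grip_width: 0.0654
t 9.62 tcp [0.6    0.1984 0.2067] w 0.0654 F [ 1.  -0.9 -3.3]
[[ 0.944 -0.002 -0.329]
 [ 0.329 -0.001  0.944]
 [-0.002 -1.     0.   ]]
q [-0.788  0.467  0.509  1.714 -0.259  1.03   0.144]
turn (tool now) [ -0.03 -15.82  -0.13] shift(now axes) [ 22.9  -0.4 166.8] shift(target axes) [ 67.5  -0.3 154.2]
```

```bash
python3 -m jog '0 -3.2 0 8 0 32 .4;0 -3.2 0 8 0 32 .4;0 -3.2 0 8 0 32 .4;0 -3.2 0 8 0 32 .4;0 -3.2 0 8 0 28 .4'; python3 - <<'E'
from kin import *
o,M=st(); p=o['tcp_pos']; np.savez('o10.npz',**o); p2,M2=tgt(125,0,.02,.225); need(p,M,p2,M2)
shot('side','s5'); shot('top','t5')
x,c=fit([f'o{i}.npz' for i in range(1,11) if i!=6]+['o6.npz']); print(x.round(3),c)
E
```

```text
clock: 10.03
tcp_pos: [0.5681, 0.357, 0.206]
orientation: [-1.516, -0.48, 0.485]
contact_force: [1.3, -0.1, -3.6]
grip_width: 0.0651
t 10.03 tcp [0.5681 0.357  0.206 ] w 0.0651 F [ 1.3 -0.1 -3.6]
[[ 0.816 -0.003 -0.578]
 [ 0.578 -0.001  0.816]
 [-0.003 -1.     0.001]]
q [-0.939  0.519  0.411  1.61  -0.23   1.064  0.152]
turn (tool now) [-0.06  0.28 -0.16] shift(now axes) [ 2.8 -1.   6. ] shift(target axes) [ 2.7 -1.   6. ]
[-0.098  0.299  0.508  0.464  0.315  0.021  0.018  3.044] 0.03188775407881535
```

View pics/s5.png

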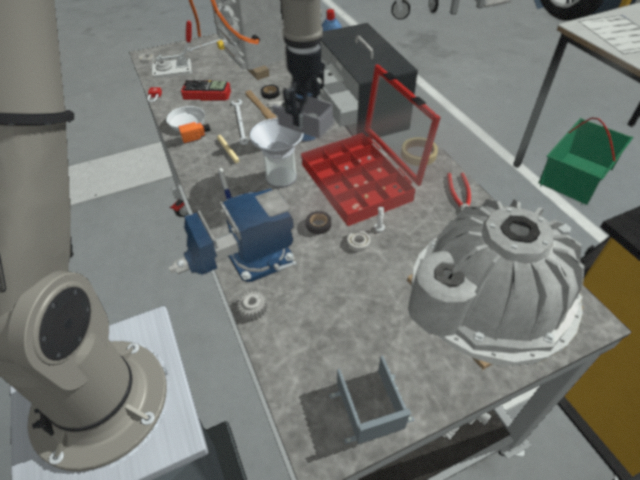

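View pics/t5.png

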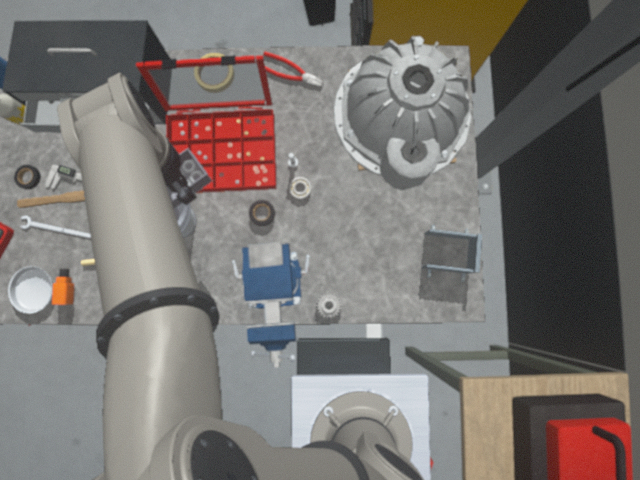

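```bash
python3 - <<'E'
from kin import *
P=cloud(load('top0')); 
for u,v in ((87,142),(95,146),(110,155),(125,165),(133,172)): print('bottle',u,v,P[v,u].round(3))
S=cloud(load('side0'))
for u,v in ((303,70),(305,90),(305,120),(310,135)): print('side',u,v,S[v,u].round(3))
# funnel rim from both clouds
m=(P[...,2]>.125)&(P[...,2]<.15)&(np.hypot(P[...,0]-.52,P[...,1]-.43)<.075)
print(m.sum(), P[m].min(0),P[m].max(0), (P[m].min(0)+P[m].max(0))/2)
m=(S[...,2]>.13)&(S[...,2]<.15)&(np.hypot(S[...,0]-.52,S[...,1]-.43)<.075)
print(m.sum(), (S[m].min(0)+S[m].max(0))/2,S[m].max(0)-S[m].min(0))
E
```

```text
bottle 87 142 [0.653 0.563 0.211]
bottle 95 146 [0.652 0.558 0.186]
bottle 110 155 [0.644 0.542 0.148]
bottle 125 165 [0.644 0.543 0.068]
bottle 133 172 [0.641 0.543 0.018]
side 303 70 [0.649 0.559 0.209]
side 305 90 [0.643 0.539 0.164]
side 305 120 [0.64  0.541 0.073]
side 310 135 [0.651 0.537 0.022]
1146 [0.45583388 0.36423557 0.12500329] [0.58373275 0.49334719 0.14641484] [0.51978332 0.42879138 0.13570907]
534 [0.51599736 0.42890537 0.13730054] [0.129106   0.13277056 0.01453806]
```

```bash
python3 -m jog '-3 0 0 1.5 -3 2 .4;-6 0 0 1 -6.2 0 .4;-6 0 0 0 -6.2 -2 .4;-6 0 0 0 -6.2 -2 .4;-6 0 0 0 -6.2 -2 .4'; python3 - <<'E'
from kin import *
F[:]=.5195,.429
o,M=st(); p=o['tcp_pos']; np.savez('o11.npz',**o); p2,M2=tgt(125,40,.025,.19); need(p,M,p2,M2)
l=p+M@np.array([0,-.018,.060]); print('lip',l.round(4),'tilt',np.degrees(np.arccos(-M[2,1])).round(1))
E
```

```text
clock: 10.55
tcp_pos: [0.5707, 0.3573, 0.2363]
orientation: [-1.972, -0.622, 0.38]
contact_force: [-0.7, -0.1, -5.1]
grip_width: 0.0656
t 10.55 tcp [0.5707 0.3573 0.2363] w 0.0656 F [-0.7 -0.1 -5.1]
[[ 0.819  0.262 -0.511]
 [ 0.574 -0.375  0.728]
 [-0.    -0.889 -0.458]]
q [-1.278  0.58   0.606  1.598  0.17   1.121 -0.21 ]
turn (tool now) [-12.77   0.04   0.  ] shift(now axes) [-0.8 16.5 14.8] shift(target axes) [-0.8 12.8 18.1]
lip [0.5354 0.4077 0.2248] tilt 27.2
```

```bash
python3 -m jog '-4 0 0 -.3 5 5 .4;-4 0 0 -.3 5 5 .4;-4.5 0 0 -.2 5 6 .4;0 0 0 0 0 0 .4;0 0 0 0 0 0 .4'; python3 - <<'E'
from kin import *
F[:]=.5195,.429
o,M=st(); p=o['tcp_pos']; np.savez('o12.npz',**o); p2,M2=tgt(125,58,.025,.162); need(p,M,p2,M2)
l=p+M@np.array([0,-.018,.060]); print('lip',l.round(4),'tilt',np.degrees(np.arccos(-M[2,1])).round(1))
shot('side','s6'); crop('s6',220,70,130,120,6,'c10');shot('top','t6'); 
E
```

```text
clock: 10.97
tcp_pos: [0.5652, 0.3628, 0.2129]
orientation: [-2.175, -0.687, 0.331]
contact_force: [0.6, 0.0, -2.9]
grip_width: 0.0658
t 10.97 tcp [0.5652 0.3628 0.2129] w 0.0658 F [ 0.6  0.  -2.9]
[[ 0.817  0.363 -0.448]
 [ 0.576 -0.521  0.629]
 [-0.005 -0.772 -0.635]]
q [-1.397  0.69   0.667  1.615  0.295  1.127 -0.353]
turn (tool now) [-18.57   0.34  -0.03] shift(now axes) [ 0.6  2.  12.6] shift(target axes) [ 0.6 -2.1 12.5]
lip [0.5318 0.4099 0.1887] tilt 39.4
```

View pics/c10.png

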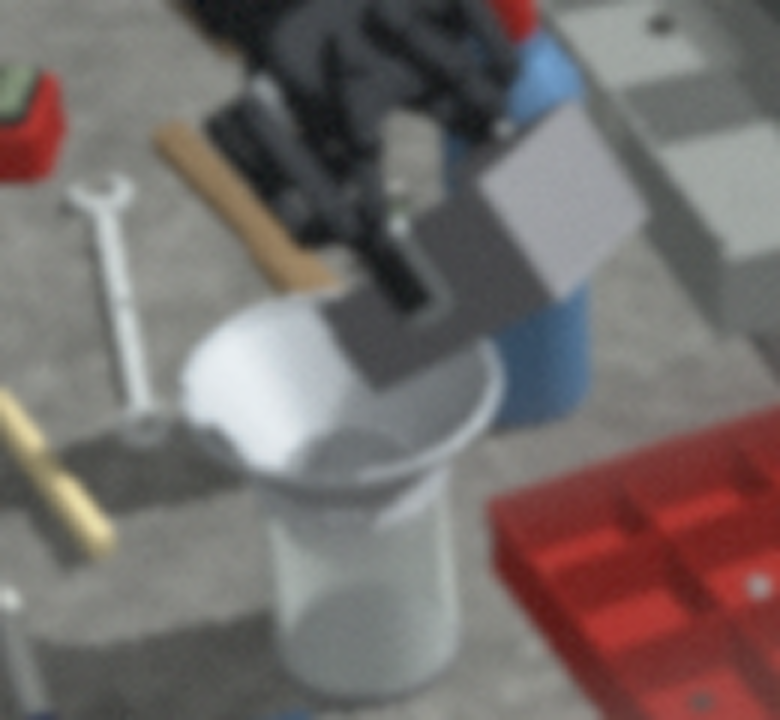

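View pics/t6.png

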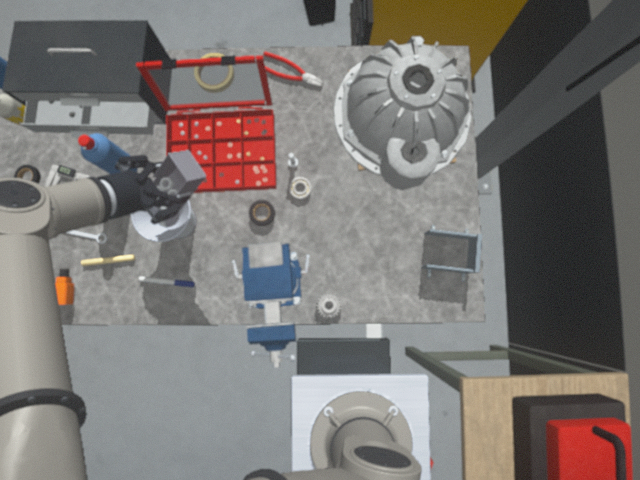

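```bash
python3 -m jog '-4 0 0 0 0 3 .4;-4 0 0 0 0 3 .4;-4 0 0 0 0 3 .4;-4 0 0 0 0 3 .4;-2.5 0 0 .5 0 .5 .4'; python3 - <<'E'
from kin import *
F[:]=.5195,.429
o,M=st(); p=o['tcp_pos']; np.savez('o13.npz',**o); p2,M2=tgt(125,74,.025,.162); need(p,M,p2,M2)
l=p+M@np.array([0,-.018,.060]); print('lip',l.round(4),'tilt',np.degrees(np.arccos(-M[2,1])).round(1))
shot('side','s7'); crop('s7',220,70,130,120,6,'c11')
E
```

```text
clock: 11.48
tcp_pos: [0.5628, 0.3693, 0.2066]
orientation: [-2.479, -0.782, 0.224]
contact_force: [-1.3, -0.9, -2.3]
grip_width: 0.0654
t 11.48 tcp [0.5628 0.3693 0.2066] w 0.0654 F [-1.3 -0.9 -2.3]
[[ 0.819  0.487 -0.304]
 [ 0.574 -0.694  0.434]
 [ 0.001 -0.53  -0.848]]
q [-1.525  0.873  0.751  1.596  0.438  1.207 -0.511]
turn (tool now) [-16.01  -0.03   0.02] shift(now axes) [ -1.2 -17.    1.1] shift(target axes) [ -1.2 -16.6  -3.6]
lip [0.5359 0.4078 0.1653] tilt 58.0
```

View pics/c11.png

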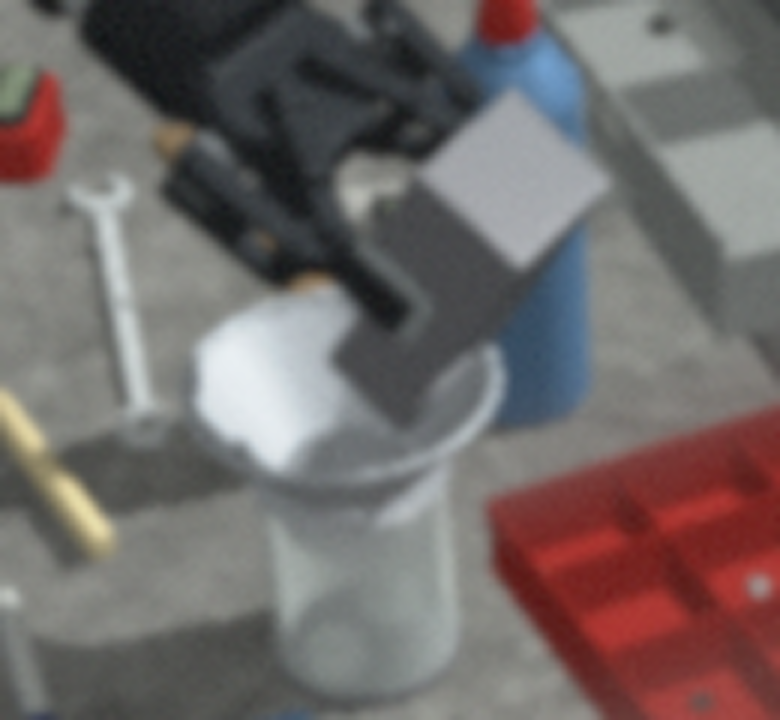

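```bash
python3 -m jog '-4 0 0 -.5 -4 -1 .4;-4 0 0 -.5 -4 -1 .4;-4 0 0 0 -4 -1 .4;-4 0 0 0 -4 -1 .4;-1 0 0 0 -1 0 .4'; python3 -m jog '0 0 0 0 0 0 .4;0 0 0 0 0 0 .4;0 0 0 0 0 0 .4;0 0 0 0 0 0 .4;0 0 0 0 0 0 .4'; python3 - <<'E'
from kin import *
F[:]=.5195,.429
o,M=st(); p=o['tcp_pos']; np.savez('o14.npz',**o)
l=p+M@np.array([0,-.018,.060]); print('lip',l.round(4),'tilt',np.degrees(np.arccos(-M[2,1])).round(1))
shot('side','s8'); crop('s8',220,70,130,120,6,'c12');shot('top','t8'); crop('t8',100,130,130,120,6,'c13')
E
```

```text
clock: 11.95
tcp_pos: [0.5541, 0.3802, 0.2168]
orientation: [-2.755, -0.87, 0.116]
contact_force: [-0.3, -0.3, -2.8]
grip_width: 0.0655
clock: 12.37
tcp_pos: [0.5546, 0.3789, 0.2186]
orientation: [-2.754, -0.867, 0.113]
contact_force: [0.0, -0.7, -1.9]
grip_width: 0.0651
t 12.37 tcp [0.5546 0.3789 0.2186] w 0.0651 F [ 0.  -0.7 -1.9]
[[ 0.82   0.553 -0.148]
 [ 0.573 -0.791  0.214]
 [ 0.001 -0.261 -0.965]]
q [-1.605  1.04   0.813  1.561  0.537  1.322 -0.595]
lip [0.5357 0.406  0.1653] tilt 74.9
```

View pics/c12.png

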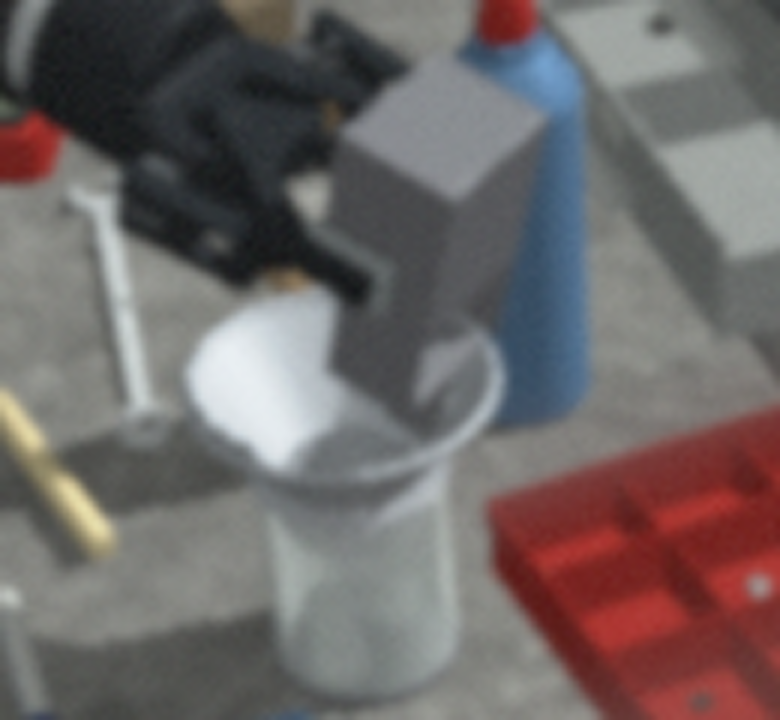

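View pics/c13.png

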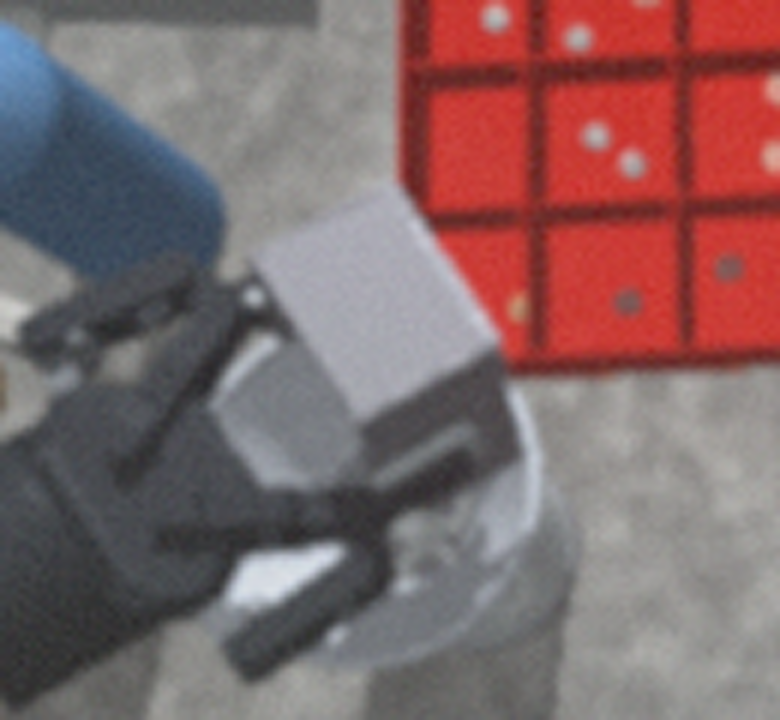

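```bash
python3 -m jog '0 0 0 0 -3 -10 .4;0 0 0 0 -7 -28 .4;0 0 0 0 -7 -28 .4;6 0 0 0 3 -8 .4;6 0 0 0 3 -8 .4'; python3 -m jog '6 0 0 0 3 -8 .4;6 0 0 0 3 -8 .4;6 0 0 0 3 -8 .4;6 0 0 0 3 -8 .4;6 0 0 0 3 -8 .4';  python3 - <<'E'
from kin import *
o,M=st(); p=o['tcp_pos']; print('tilt',np.degrees(np.arccos(-M[2,1])).round(1))
shot('side','s9'); crop('s9',220,50,130,120,6,'c14');shot('top','t9'); crop('t9',100,130,130,120,6,'c15')
E
```

```text
clock: 12.88
tcp_pos: [0.5598, 0.3723, 0.2998]
orientation: [-2.557, -0.812, 0.196]
contact_force: [0.1, -0.1, -2.3]
grip_width: 0.0656
clock: 13.3
tcp_pos: [0.5816, 0.3401, 0.3227]
orientation: [-2.062, -0.653, 0.354]
contact_force: [0.2, 0.2, -3.4]
grip_width: 0.0653
t 13.3 tcp [0.5816 0.3401 0.3227] w 0.0653 F [ 0.2  0.2 -3.4]
[[ 0.818  0.312 -0.483]
 [ 0.575 -0.441  0.689]
 [ 0.002 -0.841 -0.54 ]]
q [-1.353  0.538  0.714  1.528  0.238  1.253 -0.174]
tilt 32.7
```

View pics/c14.png

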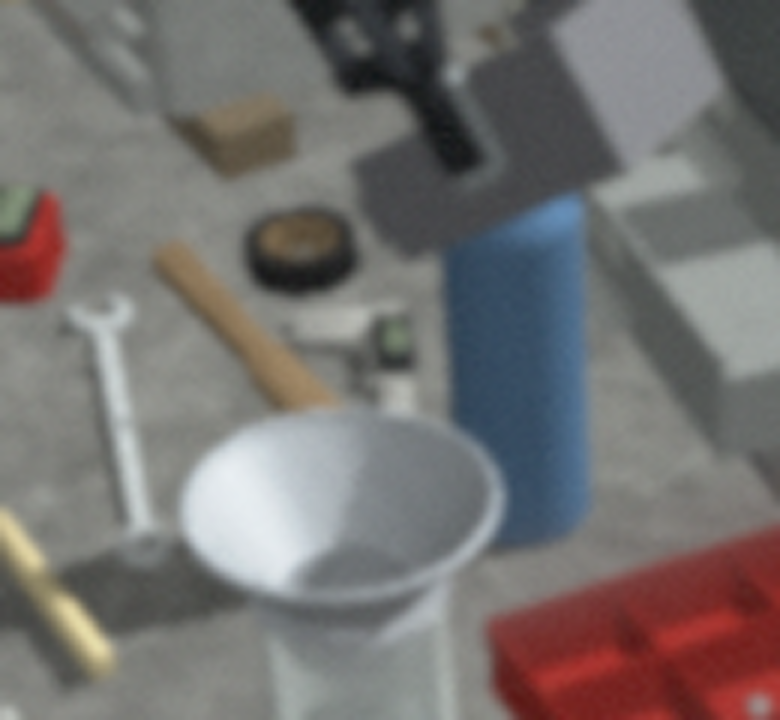

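View pics/c15.png

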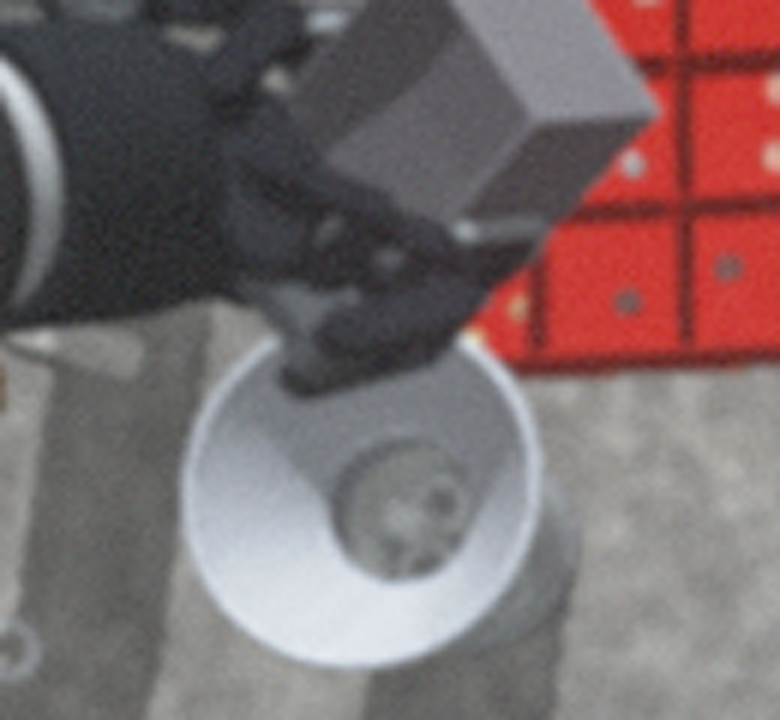

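```bash
python3 -m jog '6.5 0 0 0 3 -12 .4;6.5 0 0 0 3 -16 .4;6.5 0 0 0 3 -20 .4;6.5 0 0 0 3 -24 .4;6.5 0 0 0 3 -28 .4'; python3 - <<'E'
from kin import *
o,M=st(); p=o['tcp_pos']; print('tilt',np.degrees(np.arccos(-M[2,1])).round(1))
M2=np.array([[.9945,0,.1045],[-.1045,0,.9945],[0,-1,0]]); p2=np.array([.489,-.03,.2]); need(p,M,p2,M2)
shot('top','t10'); crop('t10',100,100,140,130,6,'c16'); crop('t10',130,180,60,60,10,'c17')
E
```

```text
clock: 13.82
tcp_pos: [0.6385, 0.2594, 0.3384]
orientation: [-1.52, -0.485, 0.478]
contact_force: [1.2, -0.1, -2.3]
grip_width: 0.0653
t 13.82 tcp [0.6385 0.2594 0.3384] w 0.0653 F [ 1.2 -0.1 -2.3]
[[ 0.817  0.005 -0.577]
 [ 0.577 -0.002  0.817]
 [ 0.003 -1.    -0.004]]
q [-0.849  0.47   0.562  1.412 -0.248  1.326  0.338]
tilt 0.3
turn (tool now) [ 0.17 41.23  0.26] shift(now axes) [-289.5  138.1 -149.6] shift(target axes) [-118.4  138.4 -303.5]
```

View pics/c16.png

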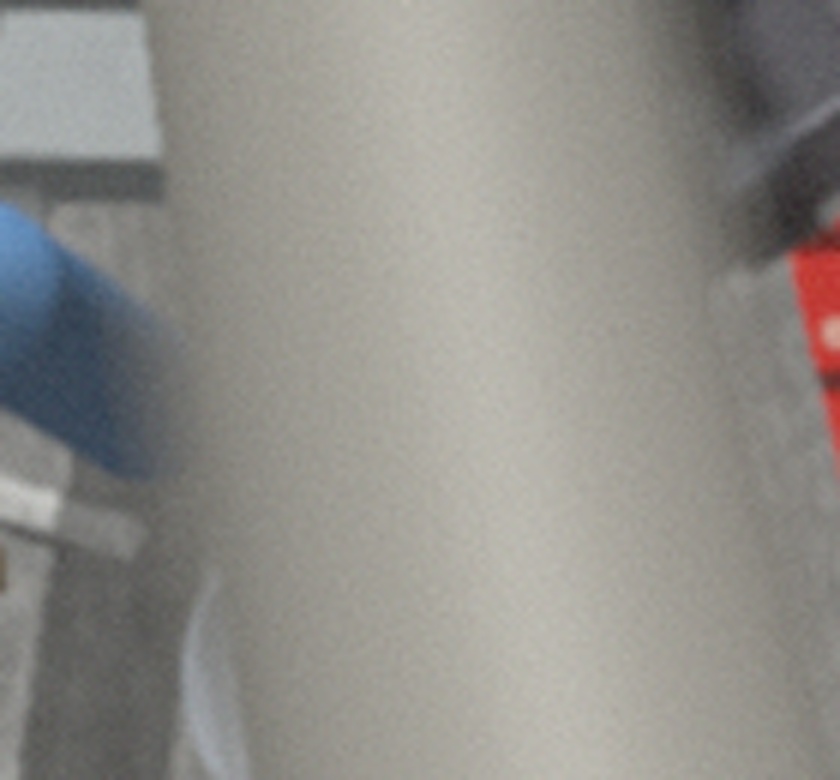

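View pics/c17.png

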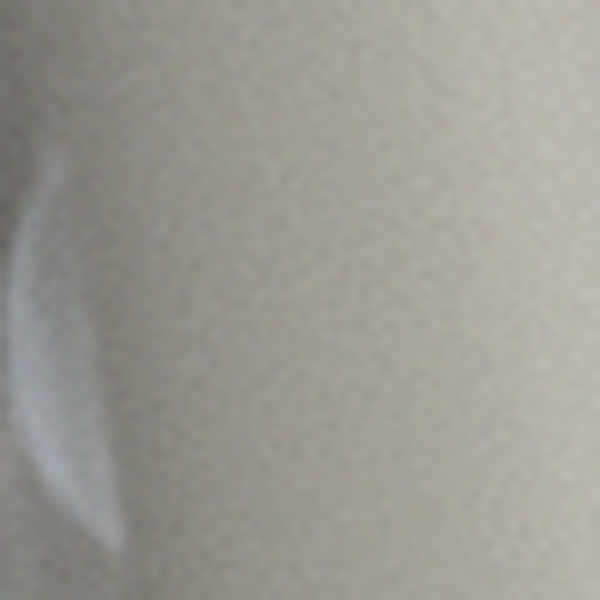

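```bash
python3 -m jog '0 4.1 0 -20 10 -24 .4;0 4.1 0 -20 10 -24 .4;0 4.1 0 -20 10 -24 .4;0 4.1 0 -20 10 -24 .4;0 4.1 0 -20 10 -24 .4'; python3 -m jog '0 4.1 0 -20 10 -24 .4;0 4.1 0 -20 10 -24 .4;0 4.1 0 -20 10 -24 .4;0 4.1 0 -20 10 -24 .4;0 4.1 0 -20 10 -24 .4'; python3 - <<'E'
from kin import *
o,M=st(); p=o['tcp_pos']; print('tilt',np.degrees(np.arccos(-M[2,1])).round(1))
M2=np.array([[.9945,0,.1045],[-.1045,0,.9945],[0,-1,0]]); p2=np.array([.489,-.03,.05]); need(p,M,p2,M2)
shot('side','s11'); crop('s11',270,140,130,120,6,'c18'); shot('top','t11'); crop('t11',125,175,70,70,8,'c19')
crop('s11',240,110,75,85,8,'c20')
E
```

```text
clock: 14.28
tcp_pos: [0.6028, 0.1044, 0.2865]
orientation: [-1.572, -0.198, 0.194]
contact_force: [0.3, -0.3, -1.5]
grip_width: 0.065
clock: 14.7
tcp_pos: [0.5167, -0.025, 0.2371]
orientation: [-1.578, 0.082, -0.089]
contact_force: [0.1, -1.0, -1.7]
grip_width: 0.0655
t 14.7 tcp [ 0.5167 -0.025   0.2371] w 0.0655 F [ 0.1 -1.  -1.7]
[[ 0.994  0.004  0.108]
 [-0.108 -0.009  0.994]
 [ 0.005 -1.    -0.008]]
q [-0.749  0.259  0.805  1.964 -0.21   1.002  0.045]
tilt 0.6
turn (tool now) [ 0.49 -0.2   0.28] shift(now axes) [-27.9 187.1  -6.4] shift(target axes) [-27.  187.1  -7.9]
```

View pics/c18.png

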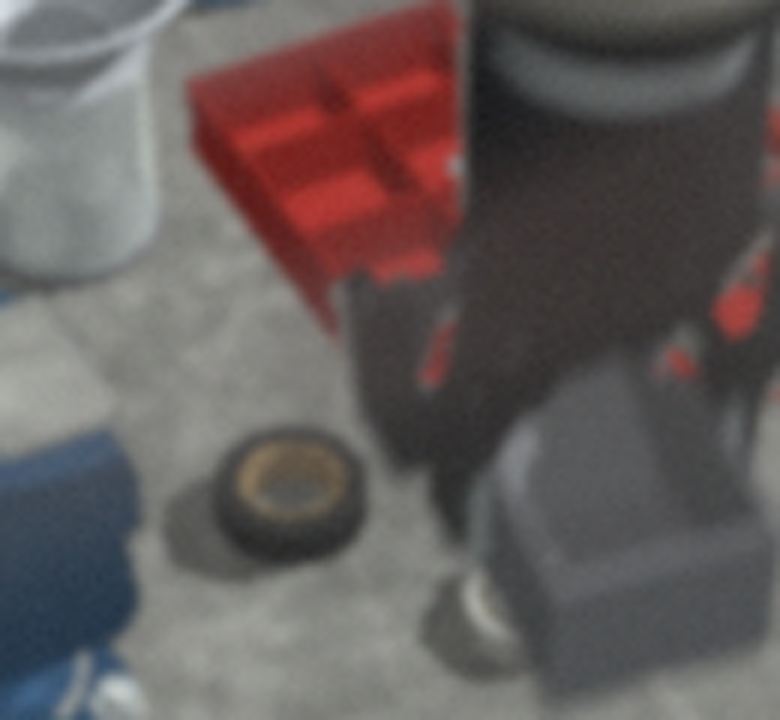

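View pics/c19.png

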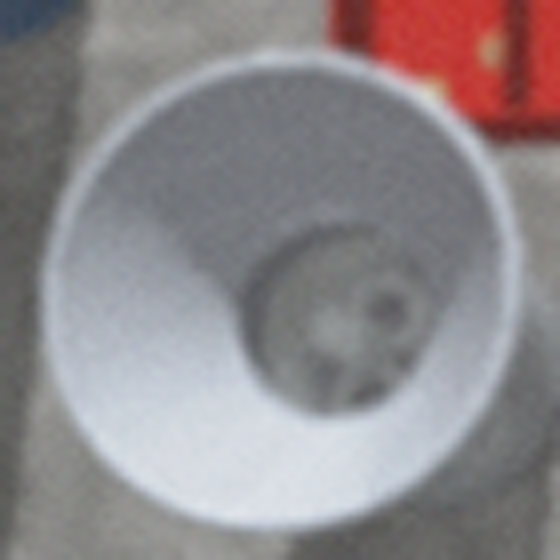

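View pics/c20.png

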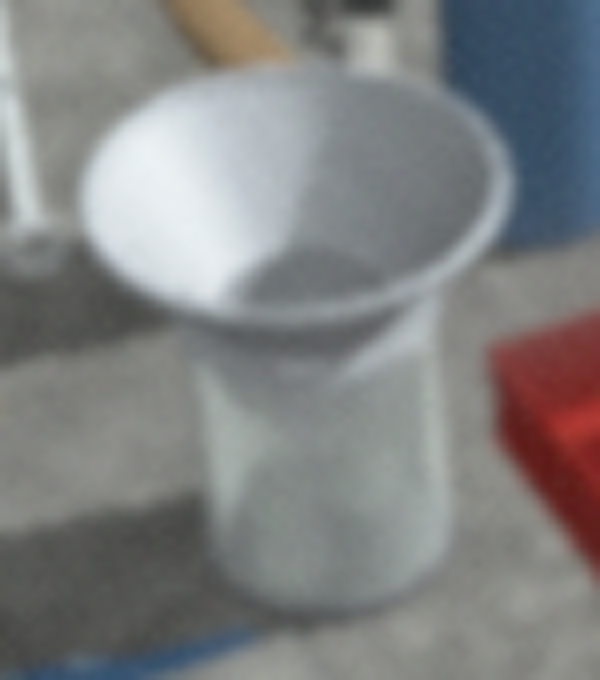

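```bash
python3 -m jog '.4 0 0 -7 30 -2 .4;0 0 0 -7 38 -2 .4;0 0 0 -7 38 -2 .4;0 0 0 -6 38 -1 .4;0 0 0 0 30 0 .4'; python3 - <<'E'
from kin import *
o,M=st(); print('tilt',np.degrees(np.arccos(-M[2,1])).round(2))
E
```

```text
clock: 15.22
tcp_pos: [0.489, -0.0273, 0.0612]
orientation: [-1.57, 0.079, -0.082]
contact_force: [0.9, 1.0, -2.3]
grip_width: 0.0656
t 15.22 tcp [ 0.489  -0.0273  0.0612] w 0.0656 F [ 0.9  1.  -2.3]
[[ 0.995  0.002  0.103]
 [-0.103 -0.001  0.995]
 [ 0.002 -1.    -0.001]]
q [-0.56   0.496  0.612  2.16  -0.487  0.62   0.297]
tilt 0.12
```

```bash
python3 -m jog '0 0 0 0 15 0 .4;0 0 0 0 15 0 .4;0 0 0 0 12 0 .4;0 0 0 0 5 0 .4;0 0 0 0 0 0 .4'; python3 -m jog '0 0 0 0 3 0 .4;0 0 0 0 0 0 .4;0 0 0 0 0 0 .4;0 0 0 0 0 0 .4;0 0 0 0 0 0 .4'; python3 - <<'E'
from kin import *
o,M=st(); print('tilt',np.degrees(np.arccos(-M[2,1])).round(2))
E
```

```text
clock: 15.63
tcp_pos: [0.4915, -0.0271, 0.0158]
orientation: [-1.57, 0.078, -0.084]
contact_force: [-0.6, -0.3, -2.3]
grip_width: 0.0652
clock: 16.05
tcp_pos: [0.4923, -0.027, 0.0139]
orientation: [-1.569, 0.076, -0.087]
contact_force: [0.0, -0.2, -1.8]
grip_width: 0.0657
t 16.05 tcp [ 0.4923 -0.027   0.0139] w 0.0657 F [ 0.  -0.2 -1.8]
[[ 0.995  0.007  0.104]
 [-0.104  0.     0.995]
 [ 0.007 -1.     0.001]]
q [-0.482  0.579  0.518  2.169 -0.574  0.522  0.367]
tilt 0.38
```

Not yet touching; go down in small steps.

```bash
python3 -m jog '0 0 0 0 1.5 0 .4;0 0 0 0 1.5 0 .4;0 0 0 0 1 0 .4;0 0 0 0 0 0 .4;0 0 0 0 0 0 .4'; python3 - <<'E'
from kin import *
o,M=st(); print('tilt',np.degrees(np.arccos(-M[2,1])).round(2))
E
```

```text
clock: 16.47
tcp_pos: [0.4921, -0.027, 0.0096]
orientation: [-1.569, 0.077, -0.086]
contact_force: [-1.3, 0.7, 3.3]
grip_width: 0.0656
t 16.47 tcp [ 0.4921 -0.027   0.0096] w 0.0656 F [-1.3  0.7  3.3]
[[ 0.995  0.006  0.104]
 [-0.104  0.     0.995]
 [ 0.006 -1.     0.001]]
q [-0.475  0.586  0.509  2.169 -0.58   0.514  0.373]
tilt 0.33
```

Touched down (force now upward). Release and retreat.

```bash
python3 -m jog '0 0 0 0 0 0 1;0 0 0 0 0 0 1;0 0 0 0 0 0 1;0 0 0 0 0 0 1;0 0 0 0 0 0 1'; python3 -m jog '0 0 0 0 -10 0 1;0 0 0 0 -20 0 1;0 0 0 0 -25 0 1;0 0 0 0 -30 0 1;0 0 0 0 -35 0 1'; python3 -m jog '0 0 0 20 -25 -10 1;0 0 0 20 -25 -10 1;0 0 0 20 -20 -10 1;0 0 0 10 0 0 1;0 0 0 0 0 0 1'; python3 - <<'E'
from kin import *
st(); shot('side','s12'); shot('top','t12'); crop('s12',300,250,100,90,8,'c21'); crop('t12',125,175,70,70,8,'c22')
E
```

```text
clock: 16.88
tcp_pos: [0.492, -0.0271, 0.0094]
orientation: [-1.569, 0.077, -0.086]
contact_force: [0.3, 0.4, -0.1]
grip_width: 0.0855
clock: 17.3
tcp_pos: [0.4902, -0.0273, 0.1303]
orientation: [-1.57, 0.08, -0.085]
contact_force: [0.9, 0.4, 0.6]
grip_width: 0.0855
clock: 17.72
tcp_pos: [0.5598, -0.0649, 0.2015]
orientation: [-1.569, 0.075, -0.09]
contact_force: [-0.4, 0.1, -0.6]
grip_width: 0.0858
t 17.72 tcp [ 0.5598 -0.0649  0.2015] w 0.0858 F [-0.4  0.1 -0.6]
[[ 0.994  0.01   0.105]
 [-0.105 -0.001  0.995]
 [ 0.01  -1.     0.   ]]
q [-0.59   0.398  0.767  1.902 -0.335  0.962  0.225]
```

View pics/s12.png

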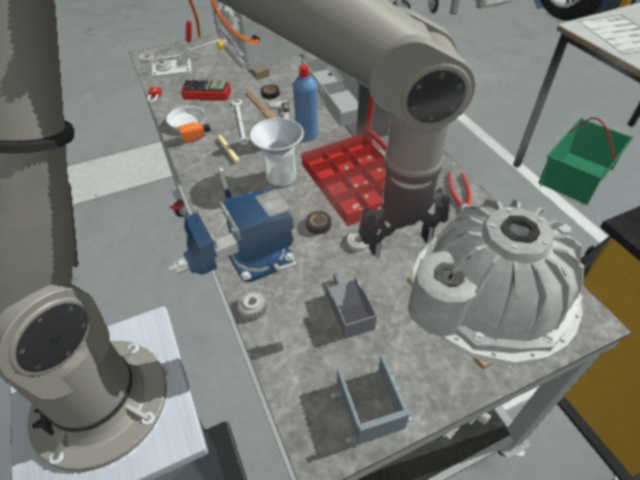

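View pics/c21.png

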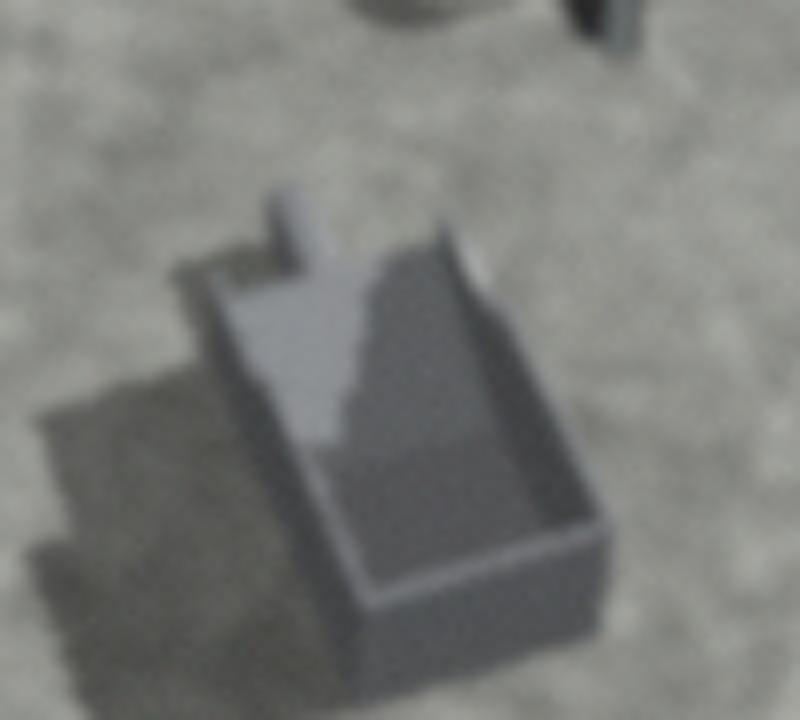

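View pics/c22.png

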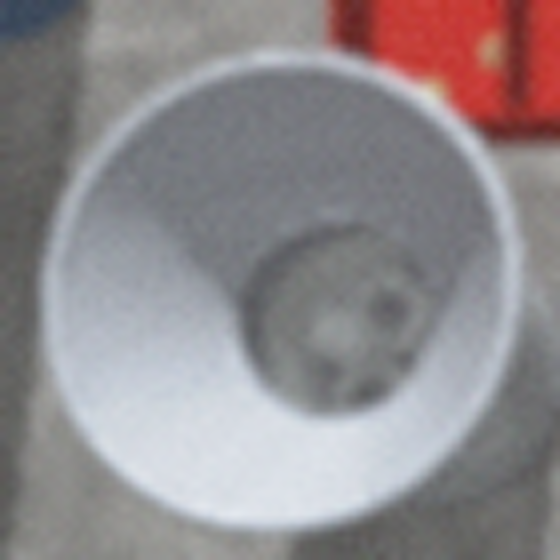

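```bash
python3 -c "
from h import *
o,M=st(); print(np.abs(o['qvel']).max().round(3)); print(r.hand_in())"
```

```text
t 17.82 tcp [ 0.5563 -0.0638  0.199 ] w 0.0856 F [ 0.3 -0.4 -0.6]
[[ 0.995  0.004  0.104]
 [-0.104 -0.     0.995]
 [ 0.004 -1.     0.   ]]
q [-0.591  0.398  0.766  1.908 -0.335  0.962  0.225]
0.032
the job is handed in; nothing more can be done
None
```

I handed the job in at about 18 s of the 67 s allowed; the hand-in gave no verdict.

I pulled the bin out by its tab, about 170 mm clear of the rack, and let go. Then I took it by its two sides, carried it to the funnel and tipped it to 75°. I put it back on the bench, released it and backed the arm off.

- **Bin:** the last pictures show it empty and standing upright on the bench. The wrist force turned from about 2 N down to 3 N up as it touched the bench.
- **Jar and funnel:** the funnel looked in the same place as before the pour, with the jar upright.
- **Nuts:** nuts are visible on the jar floor through the spout, and I saw none on the bench or in the funnel. I could not count all four one by one. That count rests on the empty bin and on the weight carried falling by about 1.5 N, against about 1.4 N expected for four nuts. The force readings vary by about 0.5 N, and one after the pour (3.4 N) was off the rest.

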